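Pack the valve-plate nest with shims and start the test

TASK

Clear the black-and-white setting block from the green clamping nest into the blue tray, then stand every valve plate on the bench upright in the nest and add just those coloured shim blocks that, with the 10 mm orange-topped steel key plate slid in next to the brass pad, make the pack 95 mm long, so that it sits snug against the sprung pad, without forcing anything; all parts stand flat on the nest's floor, square and centred across it. Then press the green button fully once the pack is complete; leave the oil bottle, jar and wrench alone.

Things in the scene. Friction and masses are not known exactly. Their poses are not given: they have to be found in the camera images.
- nest: Clamping nest, fixed: green base plate 160 x 64 x 12 mm; origin under its centre on the bench, x along its length, z up. The gap runs along x, from a fixed steel jaw at the +x end to a sprung brass pad at the -x end (green post behind it, 40 mm wide, 46 mm high). Low side rails along x, 56 mm apart, 4 mm thick, tops 19 mm above the bench.
- nest_floor (a point): Centre of the nest's floor, the base plate's top, 12 mm above the bench at the nest's x = y = 0. Parts stand on it between jaw and pad with their 50 mm length along the nest's y, overhanging jaw and pad by 5 mm or more at both ends, so they can be held by their ends above the side rails.
- jaw_face (a point): Centre of the inner face of the dark steel fixed jaw, at x = +47.5 mm in the nest's frame; the jaw is 40 mm wide in y, its top 42 mm above the bench.
- pad_face (a point): Centre of the brass pad's face (36 mm wide in y; flat from 14 to 32 mm above the bench, above that a lead-in sloping back out of the gap, 18 degrees from vertical, up to 53 mm). At rest it is at x = -45.0 mm in the nest's frame: 92.5 mm from the fixed jaw.
- pad (a joint): How far the pad is pressed back, m: 0 at rest, hard stop 0.006; spring force 1.2 N at 0, 3.6 N at the stop. A pack of 95 mm is snug and presses it back 2.5 mm; 90 mm is loose and 100 mm does not fit. Pack closely from the fixed jaw.
- key_c (a point): Centre of the key plate: steel slab with an orange top edge, 10 mm thick (its x) x 50 mm long (its y) x 50 mm high (z). At the start it stands in the slot of the black holder; in the nest it belongs next to the brass pad.
- holder: Black key holder, fixed: 46 x 40 mm (x, y), top 22 mm above the bench, slot floor 6 mm above the bench, slot 15 mm wide in x and open at both y ends, the key overhanging 5 mm at each end. Origin under its centre. x is across the slot.
- setter_c (a point): Centre of the setting block left in the nest at the start: black with a white band over the middle, 30 mm (x) x 50 mm (y) x 30 mm (z). Must be cleared into the blue tray.
- tray: Blue open tray, fixed, 120 x 120 mm (x, y), 14 mm high, walls and floor 4 mm. Origin under its centre.
- start (a joint): Green push button on its housing: 0 up, about 0.006 m fully pressed (5 N); springs back.
- start_top (a point): Centre of the top of the green push button (radius 14 mm); pressed straight down.
- plate15_c (a point): Centre of the brass-coloured valve plate with three black bores: 15 mm thick (its x) x 50 mm long (its y) x 24 mm high (z), standing upright on the bench. One of the three valve plates may be absent.
- plate20_c (a point): Centre of the bright aluminium valve plate with three black bores: 20 mm thick (its x) x 50 mm long (its y) x 24 mm high (z), standing upright on the bench. One of the three valve plates may be absent.
- plate25_c (a point): Centre of the dark steel valve plate with three black bores: 25 mm thick (its x) x 50 mm long (its y) x 24 mm high (z), standing upright on the bench. One of the three valve plates may be absent.
- shim10a_c (a point): Centre of a yellow shim block: 10 mm thick (its x) x 50 mm long (its y) x 24 mm high (z), standing upright on the bench.
- shim10b_c (a point): Centre of the other yellow shim block: 10 mm thick (its x) x 50 mm long (its y) x 24 mm high (z), standing upright on the bench.
- shim15_c (a point): Centre of the blue shim block: 15 mm thick (its x) x 50 mm long (its y) x 24 mm high (z), standing upright on the bench.
- shim20_c (a point): Centre of the green shim block: 20 mm thick (its x) x 50 mm long (its y) x 24 mm high (z), standing upright on the bench.
- shim25_c (a point): Centre of the red shim block: 25 mm thick (its x) x 50 mm long (its y) x 24 mm high (z), standing upright on the bench.
- oil: White oil bottle, bystander, radius 20 mm, 100 mm high; origin under its centre.
- vial: Small jar, bystander, radius 17 mm, 55 mm high; origin under its centre.
- wrench: Wrench lying on the bench, bystander.

How it is judged:
On the way, in this order (a step that is already met when the one before it is completed fails the run):
1. the setting block lies in the blue tray (x of setter_c in the frame of tray between -0.045 and 0.045 m and y of setter_c in the frame of tray between -0.045 and 0.045 m and height (world z) of setter_c below 0.045 m and contact force between setter and the fingers below 0.5 N), for 0.2 s.
2. all valve plates present stand in the nest, the shims and the key plate fill it, the pad is pressed back (x of plate15_c in the frame of nest between -0.046 and 0.046 m and y of plate15_c in the frame of nest between -0.01 and 0.01 m and z of plate15_c in the frame of nest between 0.02 and 0.027 m and angle between the z axis of each of plate15_c, plate20_c, plate25_c, key_c and the z axis of nest, either way round below 0.1 rad and angle between the x axis of each of plate15_c, plate20_c, plate25_c, key_c and the x axis of nest, either way round below 0.12 rad and x of plate20_c in the frame of nest between -0.046 and 0.046 m and y of plate20_c in the frame of nest between -0.01 and 0.01 m and z of plate20_c in the frame of nest between 0.02 and 0.027 m and x of plate25_c in the frame of nest between -0.046 and 0.046 m and y of plate25_c in the frame of nest between -0.01 and 0.01 m and z of plate25_c in the frame of nest between 0.02 and 0.027 m and x of key_c in the frame of nest between -0.046 and -0.038 m and y of key_c in the frame of nest between -0.01 and 0.01 m and z of key_c in the frame of nest between 0.033 and 0.04 m and value of joint pad above 0.0012 m and ((x of shim10a_c in the frame of nest between -0.046 and 0.046 m and y of shim10a_c in the frame of nest between -0.01 and 0.01 m and z of shim10a_c in the frame of nest between 0.02 and 0.027 m and angle between the z axis of shim10a_c and the z axis of nest, either way round below 0.1 rad and angle between the x axis of shim10a_c and the x axis of nest, either way round below 0.12 rad) or horizontal distance between shim10a_c and nest above 0.105 m or height (world z) of shim10a_c below 0.018 m) and ((x of shim10b_c in the frame of nest between -0.046 and 0.046 m and y of shim10b_c in the frame of nest between -0.01 and 0.01 m and z of shim10b_c in the frame of nest between 0.02 and 0.027 m and angle between the z axis of shim10b_c and the z axis of nest, either way round below 0.1 rad and angle between the x axis of shim10b_c and the x axis of nest, either way round below 0.12 rad) or horizontal distance between shim10b_c and nest above 0.105 m or height (world z) of shim10b_c below 0.018 m) and ((x of shim15_c in the frame of nest between -0.046 and 0.046 m and y of shim15_c in the frame of nest between -0.01 and 0.01 m and z of shim15_c in the frame of nest between 0.02 and 0.027 m and angle between the z axis of shim15_c and the z axis of nest, either way round below 0.1 rad and angle between the x axis of shim15_c and the x axis of nest, either way round below 0.12 rad) or horizontal distance between shim15_c and nest above 0.105 m or height (world z) of shim15_c below 0.018 m) and ((x of shim20_c in the frame of nest between -0.046 and 0.046 m and y of shim20_c in the frame of nest between -0.01 and 0.01 m and z of shim20_c in the frame of nest between 0.02 and 0.027 m and angle between the z axis of shim20_c and the z axis of nest, either way round below 0.1 rad and angle between the x axis of shim20_c and the x axis of nest, either way round below 0.12 rad) or horizontal distance between shim20_c and nest above 0.105 m or height (world z) of shim20_c below 0.018 m) and ((x of shim25_c in the frame of nest between -0.046 and 0.046 m and y of shim25_c in the frame of nest between -0.01 and 0.01 m and z of shim25_c in the frame of nest between 0.02 and 0.027 m and angle between the z axis of shim25_c and the z axis of nest, either way round below 0.1 rad and angle between the x axis of shim25_c and the x axis of nest, either way round below 0.12 rad) or horizontal distance between shim25_c and nest above 0.105 m or height (world z) of shim25_c below 0.018 m) and contact force between key and the fingers below 0.5 N), for 0.2 s.
3. the green button is pressed (value of joint start above 0.0045 m), for 0.05 s.
At the end, for the whole second after the job is handed in: Plates and key stand in the nest (floor 3 mm, centre line 10 mm, upright 0.1 rad, square 0.12 rad), key next to the pad, pad pressed back over 1.2 mm; each shim is in the nest likewise or off it; setting block in the tray; button pressed over 4.5 mm after that, and up again (x of plate15_c in the frame of nest between -0.046 and 0.046 m and y of plate15_c in the frame of nest between -0.01 and 0.01 m and z of plate15_c in the frame of nest between 0.02 and 0.027 m and angle between the z axis of each of plate15_c, plate20_c, plate25_c, key_c and the z axis of nest, either way round below 0.1 rad and angle between the x axis of each of plate15_c, plate20_c, plate25_c, key_c and the x axis of nest, either way round below 0.12 rad and x of plate20_c in the frame of nest between -0.046 and 0.046 m and y of plate20_c in the frame of nest between -0.01 and 0.01 m and z of plate20_c in the frame of nest between 0.02 and 0.027 m and x of plate25_c in the frame of nest between -0.046 and 0.046 m and y of plate25_c in the frame of nest between -0.01 and 0.01 m and z of plate25_c in the frame of nest between 0.02 and 0.027 m and x of key_c in the frame of nest between -0.046 and -0.038 m and y of key_c in the frame of nest between -0.01 and 0.01 m and z of key_c in the frame of nest between 0.033 and 0.04 m and value of joint pad above 0.0012 m and ((x of shim10a_c in the frame of nest between -0.046 and 0.046 m and y of shim10a_c in the frame of nest between -0.01 and 0.01 m and z of shim10a_c in the frame of nest between 0.02 and 0.027 m and angle between the z axis of shim10a_c and the z axis of nest, either way round below 0.1 rad and angle between the x axis of shim10a_c and the x axis of nest, either way round below 0.12 rad) or horizontal distance between shim10a_c and nest above 0.105 m or height (world z) of shim10a_c below 0.018 m) and ((x of shim10b_c in the frame of nest between -0.046 and 0.046 m and y of shim10b_c in the frame of nest between -0.01 and 0.01 m and z of shim10b_c in the frame of nest between 0.02 and 0.027 m and angle between the z axis of shim10b_c and the z axis of nest, either way round below 0.1 rad and angle between the x axis of shim10b_c and the x axis of nest, either way round below 0.12 rad) or horizontal distance between shim10b_c and nest above 0.105 m or height (world z) of shim10b_c below 0.018 m) and ((x of shim15_c in the frame of nest between -0.046 and 0.046 m and y of shim15_c in the frame of nest between -0.01 and 0.01 m and z of shim15_c in the frame of nest between 0.02 and 0.027 m and angle between the z axis of shim15_c and the z axis of nest, either way round below 0.1 rad and angle between the x axis of shim15_c and the x axis of nest, either way round below 0.12 rad) or horizontal distance between shim15_c and nest above 0.105 m or height (world z) of shim15_c below 0.018 m) and ((x of shim20_c in the frame of nest between -0.046 and 0.046 m and y of shim20_c in the frame of nest between -0.01 and 0.01 m and z of shim20_c in the frame of nest between 0.02 and 0.027 m and angle between the z axis of shim20_c and the z axis of nest, either way round below 0.1 rad and angle between the x axis of shim20_c and the x axis of nest, either way round below 0.12 rad) or horizontal distance between shim20_c and nest above 0.105 m or height (world z) of shim20_c below 0.018 m) and ((x of shim25_c in the frame of nest between -0.046 and 0.046 m and y of shim25_c in the frame of nest between -0.01 and 0.01 m and z of shim25_c in the frame of nest between 0.02 and 0.027 m and angle between the z axis of shim25_c and the z axis of nest, either way round below 0.1 rad and angle between the x axis of shim25_c and the x axis of nest, either way round below 0.12 rad) or horizontal distance between shim25_c and nest above 0.105 m or height (world z) of shim25_c below 0.018 m) and x of setter_c in the frame of tray between -0.045 and 0.045 m and y of setter_c in the frame of tray between -0.045 and 0.045 m and height (world z) of setter_c below 0.045 m and value of joint start below 0.002 m); the robot touches nothing.
It fails at once if the oil bottle is disturbed (distance of oil from where it was at the start of the episode above 0.03 m or angle between oil's own z axis and vertical above 0.5 rad).
It fails at once if the small jar is disturbed (distance of vial from where it was at the start of the episode above 0.03 m or angle between vial's own z axis and vertical above 0.5 rad).
It fails at once if the wrench is disturbed (distance of wrench from where it was at the start of the episode above 0.03 m).
It fails at once if a part is forced: more than 80 N on the nest or its pad (contact force between any of nest, pad and anything else above 80 N).
Of plate15, plate20, plate25 only 2 to 3 are there at a start; the rules pass over those that are not, and their reading is None.
At some moment in a run one of plate20, plate25, shim20, shim25 may be knocked a few centimetres aside while the robot is not near it.
It also fails if it takes over 210 s, if anything falls off the work surface, if the arm or the gripper's body presses on something with over 40 N, if the wrist force passes 120 N, or if a joint passes its speed limit or range.

ROBOT

A 6-joint arm with a two-finger parallel gripper is mounted at the origin on the work surface. World frame = base frame: x ahead of the robot, y to its left, z up, the work surface at z = 0. Lengths are in m, angles in rad, forces in N, time in s.
With the tool pointing down it reaches from about 0.375 to 0.975 m from the base axis. Payload 3.8 kg.
Tool frame: the origin (TCP) lies on the centre line of the jaws, within the pads' length; the fingertips stand 8 mm ahead of it and the grasp point (between the pads) lies 11 mm behind it; z points along the fingers, y is the direction in which the jaws open and shut (so a half turn about z gives the same grasp; the last joint's range is limited). The gripper opens to 85 mm and grips with 20 to 120 N. Pads are 22 mm wide; open, the fingers measure 114 mm over their backs; the gripper's body (76 mm by 85 mm) begins 54 mm behind the grasp point. The pads swing forward as they close: fully open they stand 13 mm farther back than shut.
Start: joints at [1.294, 0.264, 1.604, -0, 1.274, -0.037], TCP at [0.16, 0.656, 0.239] pointing down, gripper open.
Joint ranges: [-2.63, 2.63], [-0.94, 2.18], [0.31, 2.57], [-1.31, 4.45], [0, 2.66], [-2.55, 2.55]. Speed limits (rad/s): [2.57, 2.57, 3.14, 3.14, 3.14, 3.14].

INTERFACE

Orientations are given as a rotation vector (axis times angle).
In Python, from workcell import bot gives the robot as it stands.
- The arm moves only by the tool arm_command, never from a script. Its arguments are lists of equal length, an entry for each row: "slide": the shift along the tool's x, y, z in m, a list of three; "angular": the turn, a rotation vector about the tool's x, y, z in degrees, a list of three; "hand": the finger opening in m, from 0 to 0.0854. A call has exactly 8 rows; each row shifts and turns the pose as measured when the row begins, along the tool's axes as they then stand; what a row does not reach is not made up. A row lasts 1/10 s, in which the tool goes at most 50 mm and 8.59 degrees, less where a joint would pass 70% of its speed; a pose out of reach is approached as far as the arm can. A call is refused whole if a number of a shift passes 0.05 or a number of a turn 8.59, either way. A call with a gripper value outside its range is refused whole. The fingers move at their own pace and stop on an object; "squeeze" is the grip in N (left out, the last holds). Time passes only in rows, so rows that do not move let the fingers close, or fill a call up. It gives the time, the measured TCP pose, the force and the opening at its end, in the units of the state.
- bot.read_state(): the state, without advancing time (a new reading comes with each control period).
- bot.read_camera(name): name is "side" or "top"; returns the picture (480x640x3 uint8, red, green, blue); there is no depth.
- bot.get_calibration(name): a dict with "fx", "fy", "cx", "cy" (pixels), "R" (3x3) and "t" (3): a world point X has camera coordinates R X + t. Camera axes: x right, y down, z forward; pixel columns grow to the right and rows downward; lengths in m; the calibration is good to about 2 mm. A picture is of the moment at which its call begins. get_calibration takes no time and is no camera call.
- bot.finish_job(): hands the job in, once; it reports no verdict.
The state is a dict: "time": time; "q": joint angles; "joint_vel": joint speeds; "joint_torque": joint torques, N m; "tool_pos": TCP position; "tcp_rot": TCP orientation; "wrist_force": force on the tool from outside, world axes, zero at the start; "torque": the same for the moment, N m; "width": opening from 0.0 (shut) to 1.0 (fully open).
Only numpy, scipy, OpenCV 4.12 (cv2) and the standard library are available. Lean on these libraries where they do the work, as an engineer would, in place of code of your own. Each camera call takes 0.05 s, during which the arm holds its last target.

## Working session

There is one attempt and no reset: what is moved stays moved. The work goes in short steps, Python scripts to look and compute and a tool call to move; the robot and the scene stay as the last step left them, time stands still between calls to the robot, and variables do not carry over. Pictures are saved under pics/ and viewed, and the job is handed in when it is done.

Besides the shell and the picture viewer there is one more tool, called after "Request:" as name(argument=value, ...) on one line, values as JSON. arm_command: Moves the arm, as the interface text tells. Its arguments: {"type":"object","properties":{"slide":{"type":"array","items":{"type":"array","items":{"type":"number"}}},"angular":{"type":"array","items":{"type":"array","items":{"type":"number"}}},"hand":{"type":"array","items":{"type":"number"}},"squeeze":{"type":"number"}},"required":["slide","angular","hand"]}

```bash
mkdir -p pics; ls; python3 - <<'E'
from workcell import bot
import cv2
for n in("top","side"):
    im=bot.read_camera(n); cv2.imwrite(f"pics/{n}0.png",im[:,:,::-1]); c=bot.get_calibration(n); print(n,c)
print(bot.read_state())
E
```

```text
pics
top {'fx': 468.5335693533212, 'fy': 468.5335693533212, 'cx': 320.05667665498436, 'cy': 237.6045630798098, 'R': array([[-0.01608988, -0.99972809,  0.01687791],
       [-0.99531743,  0.01440525, -0.09558087],
       [ 0.09531175, -0.01833677, -0.99527857]]), 't': array([-0.00578602,  0.59063366,  1.03869972])}
side {'fx': 478.5633539054988, 'fy': 478.5633539054988, 'cx': 323.46020018458904, 'cy': 243.21179124513853, 'R': array([[-0.96195548, -0.27251641, -0.01940264],
       [-0.16806842,  0.64626282, -0.74437717],
       [ 0.2153942 , -0.71279673, -0.66747746]]), 't': array([0.54514978, 0.13402133, 0.74702901])}
{'time': 0.1, 'q': array([ 1.29410867e+00,  2.64675841e-01,  1.60526158e+00,  2.39058354e-05,
        1.27370598e+00, -3.68707753e-02]), 'joint_vel': array([ 0.00013498, -0.00154643, -0.00350637,  0.00084508,  0.00063671,
        0.00015768]), 'joint_torque': array([-2.83990653e-05, -5.16708183e+01, -3.68590379e+01,  5.50420381e-06,
        6.33041142e-03, -1.62926500e-05]), 'tool_pos': array([0.16012479, 0.65505648, 0.23807481]), 'tcp_rot': array([-0.37577117, -3.11869152,  0.00317585]), 'wrist_force': array([-0.7598312 , -0.53781463, -0.99535649]), 'torque': array([-0.01284279, -0.0400984 , -0.01509749]), 'width': 1.0004469184558162}
```

View pics/top0.png

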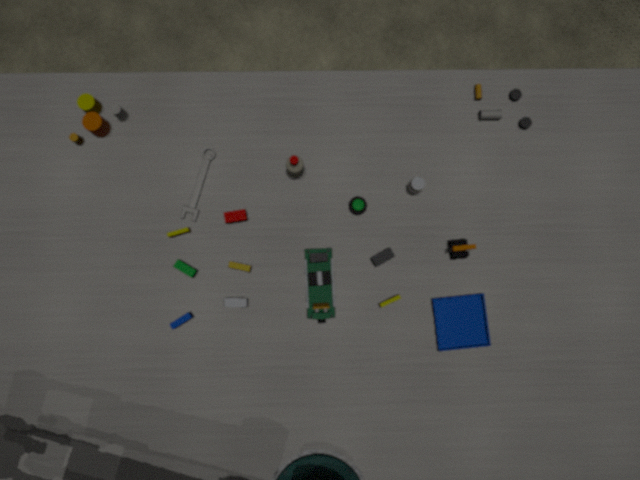

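View pics/side0.png

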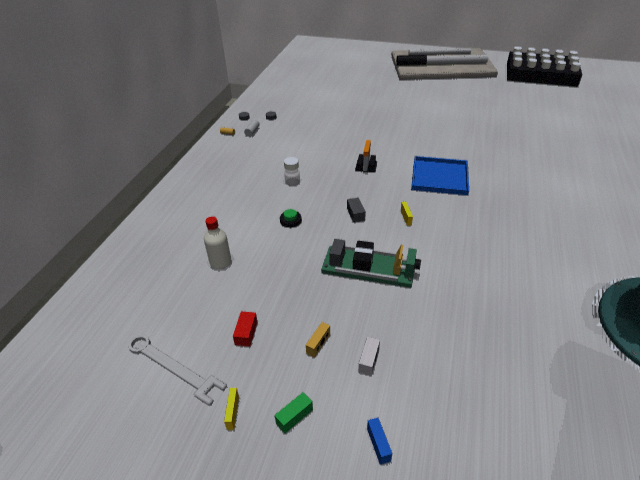

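```bash
python3 - <<'E'
import cv2
a=cv2.imread("pics/top0.png"); s=cv2.imread("pics/side0.png")
cv2.imwrite("pics/t_a.png",cv2.resize(a[190:340,160:350],None,fx=4,fy=4,interpolation=cv2.INTER_NEAREST))
cv2.imwrite("pics/t_b.png",cv2.resize(a[190:355,300:500],None,fx=3.6,fy=3.6,interpolation=cv2.INTER_NEAREST))
cv2.imwrite("pics/s_a.png",cv2.resize(s[135:295,320:480],None,fx=3.7,fy=3.7,interpolation=cv2.INTER_NEAREST))
E
```

```text
(no output)
```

View pics/t_a.png

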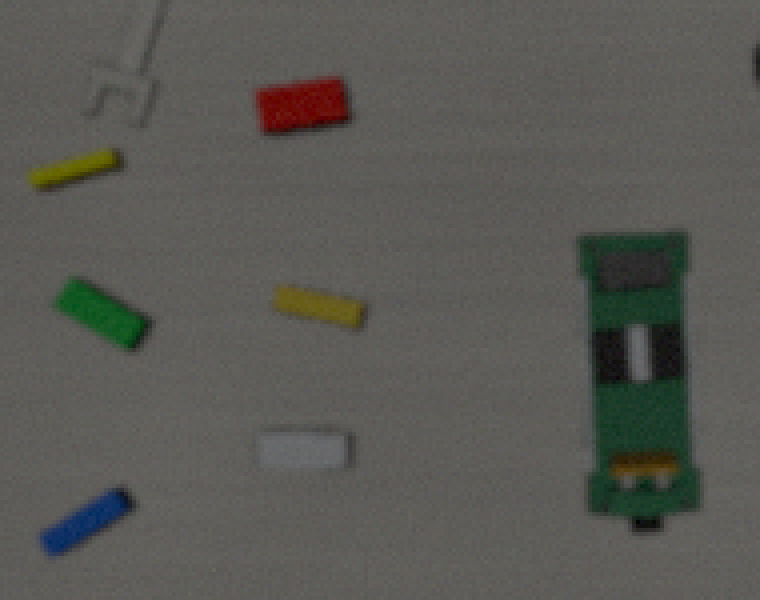

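View pics/t_b.png

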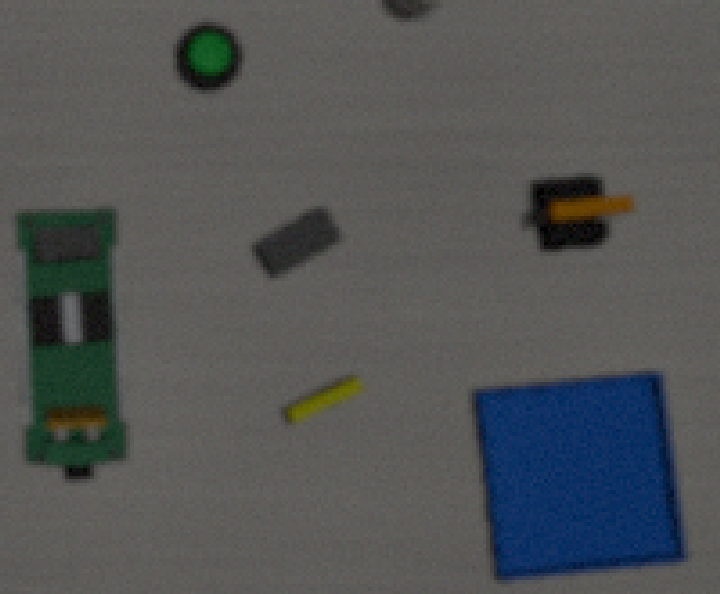

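View pics/s_a.png

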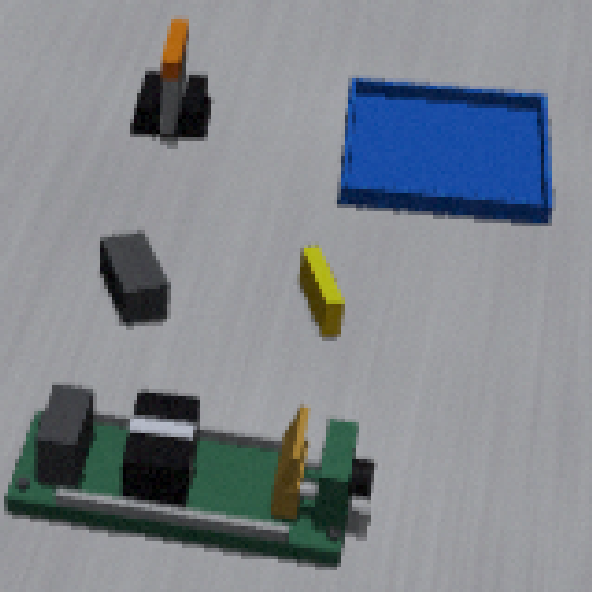

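```bash
cat > h.py <<'E'
import numpy as np, cv2
from scipy.optimize import minimize
from scipy.spatial.transform import Rotation as Ro
from workcell import bot
CAL={n:bot.get_calibration(n) for n in("top","side")}
def proj(n,X):
    c=CAL[n]; p=np.atleast_2d(X)@c["R"].T+c["t"]
    return np.c_[c["fx"]*p[:,0]/p[:,2]+c["cx"], c["fy"]*p[:,1]/p[:,2]+c["cy"]]
def back(n,u,v,z):
    c=CAL[n]; d=c["R"].T@np.array([(u-c["cx"])/c["fx"],(v-c["cy"])/c["fy"],1]); o=-c["R"].T@c["t"]
    return o+d*(z-o[2])/d[2]
def corners(x,y,yaw,dims,z0):
    a,b,h=dims; P=np.array([[i*a/2,j*b/2,k*h] for i in(-1,1) for j in(-1,1) for k in(0,1)])
    c,s=np.cos(yaw),np.sin(yaw); R=np.array([[c,-s,0],[s,c,0],[0,0,1]])
    return P@R.T+[x,y,z0]
S=6
def mask(im,n,x,y,dims,z0,W,fg=None):
    u,v=proj(n,[x,y,z0+dims[2]/2])[0]
    u0,v0=int(u)-W,int(v)-W
    c=im[v0:v0+2*W,u0:u0+2*W]
    lab=cv2.cvtColor((c/255.).astype(np.float32),cv2.COLOR_RGB2LAB)
    lab=cv2.resize(cv2.GaussianBlur(lab,(3,3),.6),None,fx=S,fy=S,interpolation=cv2.INTER_CUBIC)
    bg=np.median(lab.reshape(-1,3),0)
    d=np.linalg.norm((lab-bg)*[0.7,1,1],axis=2)
    return d,(u0,v0)
def fit(ims,x,y,yaw,dims,z0=0,W={"top":20,"side":30},thr=None,cams=("top","side"),debug=None):
    M={}
    for n in cams:
        d,o=mask(ims[n],n,x,y,dims,z0,W[n])
        t=thr[n] if thr else 0.5*np.percentile(d[d.shape[0]//2-12:d.shape[0]//2+12,d.shape[1]//2-12:d.shape[1]//2+12],50)
        m=(d>t).astype(np.uint8)
        k,lb,st,ce=cv2.connectedComponentsWithStats(m)
        cc=np.array(d.shape)/2
        best=max(range(1,k),key=lambda i:st[i,4]/(1+np.hypot(*(ce[i]-cc[::-1]))/20))
        m=(lb==best).astype(np.uint8)
        m=cv2.morphologyEx(m,cv2.MORPH_CLOSE,np.ones((9,9)))
        M[n]=(m,o)
    def ren(p,n):
        m,o=M[n]; P=(proj(n,corners(p[0],p[1],p[2],dims,z0))-o+0.5)*S-0.5
        hull=cv2.convexHull(P.astype(np.float32)); r=np.zeros_like(m)
        cv2.fillConvexPoly(r,np.round(hull*16).astype(np.int32),1,shift=4); return r
    def cost(p,cs=cams):
        t=0
        for n in cs:
            r=ren(p,n); m=M[n][0]; t+=1-(r&m).sum()/max(1,(r|m).sum())
        return t
    def run(cs):
        b=None
        for dy in(0,.15,-.15):
            s=np.array([[x,y,yaw+dy]]*4)+np.array([[0,0,0],[.006,0,0],[0,.006,0],[0,0,.2]])
            r=minimize(cost,[x,y,yaw],args=(cs,),method="Nelder-Mead",options=dict(initial_simplex=s,xatol=1e-4,fatol=1e-4))
            if b is None or r.fun<b.fun:b=r
        return b
    out={"both":run(cams)}
    if len(cams)>1:
        for n in cams: out[n]=run((n,))
    if debug:
        for n in cams:
            m,o=M[n]; W_=m.shape[0]//S
            c=cv2.resize(ims[n][o[1]:o[1]+W_,o[0]:o[0]+W_][:,:,::-1],None,fx=S,fy=S)
            cv2.drawContours(c,cv2.findContours(m,0,2)[0],-1,(255,0,255),1)
            cv2.drawContours(c,cv2.findContours(ren(out["both"].x,n),0,2)[0],-1,(255,255,0),1)
            cv2.imwrite(f"pics/d_{debug}_{n}.png",c)
    return out
def shots(tag):
    r={}
    for n in("top","side"):
        r[n]=bot.read_camera(n); cv2.imwrite(f"pics/{n}{tag}.png",r[n][:,:,::-1])
    return r
def load(tag): return {n:cv2.imread(f"pics/{n}{tag}.png")[:,:,::-1] for n in("top","side")}
def st():
    s=bot.read_state(); R=Ro.from_rotvec(s["tcp_rot"]).as_matrix()
    return s,R
E
cat > a.py <<'E'
from h import *
ims=load("0")
T={"plate15":(240,267,.015),"plate20":(236,302,.020),"plate25":(382,257,.025),"shim25":(236,216,.025),"shim20":(186,268,.02),"shim15":(182,320,.015),"s10a":(179,232,.01),"s10b":(389,300,.01)}
for k,(u,v,t) in T.items():
    X=back("top",u,v,.024)
    # yaw init: long axis pca by guess
    best=None
    for y0 in(-.4,0,.4):
        o=fit(ims,X[0],X[1],y0,(t,.05,.024),debug=None)
        if best is None or o["both"].fun<best["both"].fun: best=o
    fit(ims,*best["both"].x,(t,.05,.024),debug=k)
    print(k,*[(n,np.round(r.x[:2]*1000,1),round(np.degrees(r.x[2]),1),round(r.fun,2)) for n,r in best.items()])
E
python3 a.py; python3 - <<'E'
import cv2,glob,numpy as np
f=sorted(glob.glob('pics/d_*_side.png'));g=sorted(glob.glob('pics/d_*_top.png'))
r=lambda L:np.hstack([cv2.resize(cv2.imread(x),(195,195)) for x in L])
cv2.imwrite('pics/m0.png',np.vstack([r(f[:4]),r(g[:4])]));cv2.imwrite('pics/m1.png',np.vstack([r(f[4:]),r(g[4:])]))
E
```

```text
plate15 ('both', array([528. , 169.7]), np.float64(-12.6), np.float64(0.28)) ('top', array([529.4, 170.9]), np.float64(-14.1), np.float64(0.17)) ('side', array([527.1, 170.3]), np.float64(-11.6), np.float64(0.07))
plate20 ('both', array([446.6, 178. ]), np.float64(-4.2), np.float64(0.44)) ('top', array([448.7, 175.8]), np.float64(-4.5), np.float64(0.14)) ('side', array([444.7, 181. ]), np.float64(-3.1), np.float64(0.07))
plate25 ('both', array([ 544.7, -156.2]), np.float64(29.0), np.float64(0.15)) ('top', array([ 545.6, -156.5]), np.float64(28.8), np.float64(0.04)) ('side', array([ 543.6, -156.5]), np.float64(29.1), np.float64(0.02))
shim25 ('both', array([644.1, 178.8]), np.float64(9.6), np.float64(0.28)) ('top', array([645.1, 179.6]), np.float64(4.0), np.float64(0.19)) ('side', array([643.8, 178.7]), np.float64(11.6), np.float64(0.08))
shim20 ('both', array([524.9, 293.6]), np.float64(-30.8), np.float64(0.25)) ('top', array([526.5, 294.2]), np.float64(-28.4), np.float64(0.18)) ('side', array([524.8, 293.4]), np.float64(-30.2), np.float64(0.06))
shim15 ('both', array([408.1, 302.1]), np.float64(31.0), np.float64(0.28)) ('top', array([409. , 302.9]), np.float64(28.7), np.float64(0.17)) ('side', array([407.6, 301.7]), np.float64(29.9), np.float64(0.07))
s10a ('both', array([609.5, 309.8]), np.float64(15.9), np.float64(0.44)) ('top', array([610.2, 313.2]), np.float64(10.9), np.float64(0.27)) ('side', array([609.1, 309.1]), np.float64(18.1), np.float64(0.13))
s10b ('both', array([ 443.8, -171.8]), np.float64(23.2), np.float64(0.26)) ('top', array([ 445. , -171.7]), np.float64(24.0), np.float64(0.13)) ('side', array([ 443.3, -172.3]), np.float64(22.8), np.float64(0.04))
```

View pics/m0.png

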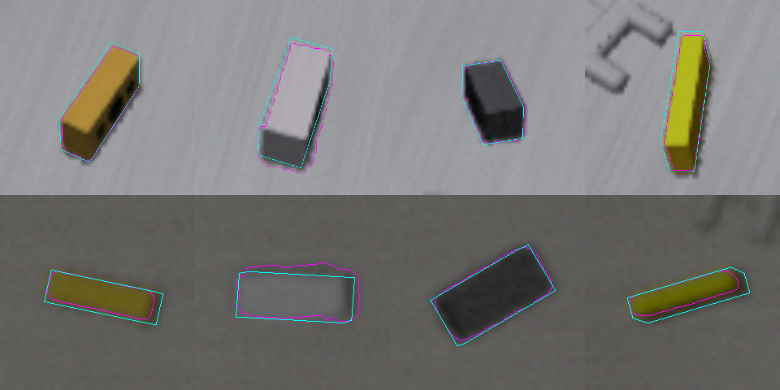

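View pics/m1.png

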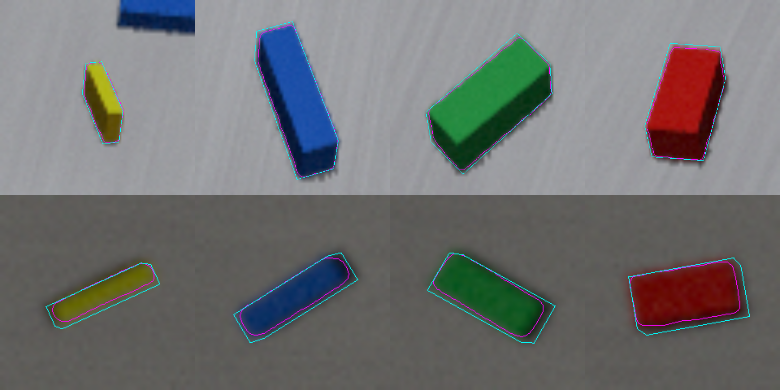

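```bash
python3 - <<'E'
from h import *
ims=load("0")
b=lambda u,v,z,n="top":np.round(back(n,u,v,z)[:2]*1000,1)
for p in [(580,236),(688,236),(590,511),(697,508)]: print(b(p[0]/4+160-.5,p[1]/4+190-.5,.012))
# zoom pictures
s=ims["side"][230:290,315:425][:,:,::-1]; cv2.imwrite("pics/z1.png",cv2.resize(s,None,fx=7,fy=7,interpolation=cv2.INTER_CUBIC))
s=ims["top"][240:325,295:345][:,:,::-1].astype(float)*1.8; cv2.imwrite("pics/z2.png",cv2.resize(np.clip(s,0,255).astype(np.uint8),None,fx=7,fy=7,interpolation=cv2.INTER_CUBIC))
s=ims["side"][135:200,345:475][:,:,::-1]; cv2.imwrite("pics/z3.png",cv2.resize(s,None,fx=6,fy=6,interpolation=cv2.INTER_CUBIC))
E
```

```text
[567.3  21.2]
[566.4 -41.1]
[410.5  17.5]
[411.2 -43.4]
```

View pics/z1.png

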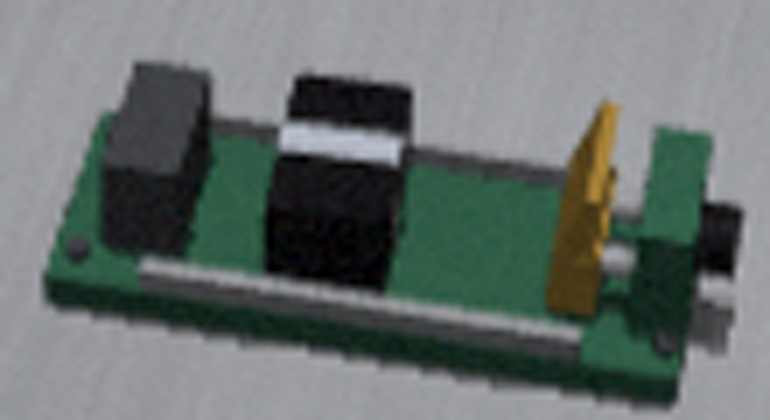

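View pics/z2.png

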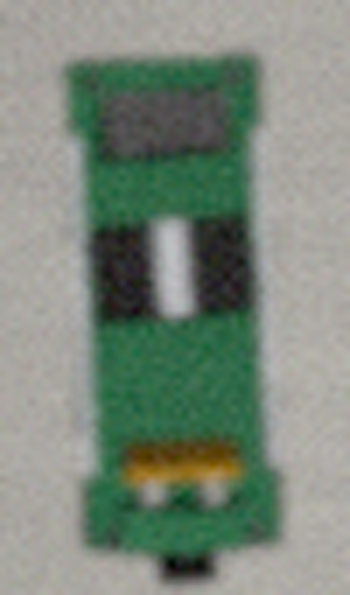

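View pics/z3.png

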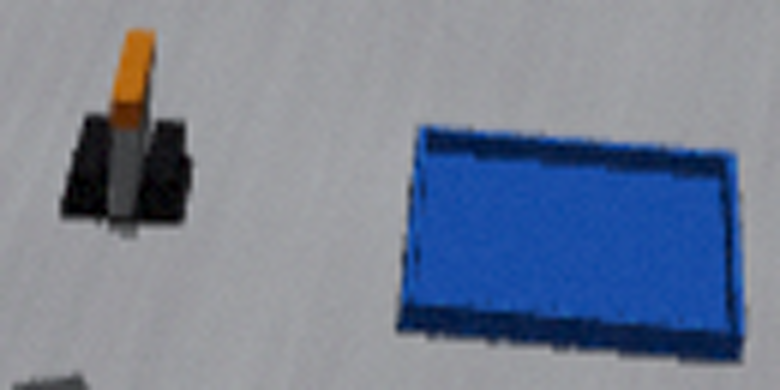

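```bash
cat > n.py <<'E'
from h import *
from scipy.optimize import least_squares
P={"side":[((45,303),(80,32,0)),((678,405),(-80,32,0)),((45,278),(80,32,12)),((680,375),(-80,32,12)),((185,175),(47.5,20,42)),((210,72),(47.5,-20,42)),((190,250),(47.5,20,12))],
"top":[((68,62),(80,32,12)),((260,57),(80,-32,12)),((85,545),(-80,32,12)),((282,540),(-80,-32,12)),((105,158),(47.5,20,42)),((232,152),(47.5,-20,42))]}
O={"side":(315,230),"top":(295,240)}
def res(p,cs):
    r=[]
    for n in cs:
        for (u,v),X in P[n]:
            c,s=np.cos(p[2]),np.sin(p[2]); X=np.array(X)/1000
            W=[p[0]+c*X[0]-s*X[1],p[1]+s*X[0]+c*X[1],X[2]]
            r+=list(proj(n,W)[0]-[O[n][0]+(u+.5)/7-.5,O[n][1]+(v+.5)/7-.5])
    return np.array(r)
for cs in(("side",),("top",),("side","top")):
    q=least_squares(res,[.49,-.01,0],args=(cs,),x_scale=[.01,.01,.1]); print(cs,np.round(q.x[:2]*1000,1),np.degrees(q.x[2]).round(2)); print(np.round(q.fun,1))
ims=load("0")
# tray + holder + key in side, top; box fit
Tb=back("top",461,322,.014)
def pr(k,o): print(k,*[(n,np.round(r.x[:2]*1000,1),round(np.degrees(r.x[2]),1),round(r.fun,2)) for n,r in o.items()])
pr("tray",fit(ims,Tb[0],Tb[1],.06,(.12,.12,.014),W={"top":45,"side":50},debug="tray"))
def clk(n,L,org,sc):
    for u,v,z in L: print(n,(u,v),np.round(back(n,org[0]+(u+.5)/sc-.5,org[1]+(v+.5)/sc-.5,z)[:2]*1000,1))
clk("side key top: bl,br,fr,fl",[(130,30,.056),(155,32,.056),(143,105,.056),(112,103,.056)],(345,135),6)
clk("side holder bottom fl,fr; key bot front",[(62,215,0),(185,220,0),(110,222,.006),(137,225,.006)],(345,135),6)
clk("side holder top bl, br(z22)",[(87,118,.022),(187,122,.022)],(345,135),6)
# top: orange strip
clk("top key",[(548,205,.056),(632,203,.056)],(300,190),3.6)
clk("top holder",[(532,182,.022),(602,178,.022),(606,240,.022),(540,248,.022)],(300,190),3.6)
B=back("top",357.5,205,.03);print("button",B)
for n in("top","side"):
    im=ims[n]; h=cv2.cvtColor(im.copy(),cv2.COLOR_RGB2HSV); x=proj(n,B)[0].astype(int); m=np.zeros(im.shape[:2],np.uint8); m[x[1]-15:x[1]+15,x[0]-15:x[0]+15]=1
    g=((h[...,0]>45)&(h[...,0]<80)&(h[...,1]>150))*m; ys,xs=np.nonzero(g); print(n,xs.mean(),ys.mean(),len(xs),[back(n,xs.mean(),ys.mean(),z).round(4)[:2] for z in(.02,.03,.04)])
E
python3 n.py
```

```text
('side',) [485.9 -12.8] 2.24
[ 0.2  0.4  0.1  0.2  0.1 -0.8  0.6 -0.3 -0.4 -0.3  0.7 -0.6 -1.2  1.3]
('top',) [488.6 -11.8] 1.34
[-0.2 -0.1  0.1 -0.5 -0.   1.  -0.1  0.6  0.2 -0.6 -0.1 -0.4]
('side', 'top') [486.7 -12.5] 1.95
[-0.3  0.3 -0.5  0.4 -0.5 -0.9 -0.1 -0.1 -1.  -0.4  0.2 -0.6 -1.8  1.3
 -0.2  0.8  0.   0.2  0.6  2.   0.6  1.2  0.3  0.4  0.   0.4]
tray ('both', array([ 393.1, -335.8]), np.float64(4.8), np.float64(0.1)) ('top', array([ 395.5, -334.3]), np.float64(4.6), np.float64(0.05)) ('side', array([ 392.4, -336. ]), np.float64(4.4), np.float64(0.03))Traceback (most recent call last):
  File "n.py", line 23, in <module>
    clk("side key top: bl,br,fr,fl",[(130,30,.056),(155,32,.056),(143,105,.056),(112,103,.056)],(345,135),6)
    ~~~^^^^^^^^^^^^^^^^^^^^^^^^^^^^^^^^^^^^^^^^^^^^^^^^^^^^^^^^^^^^^^^^^^^^^^^^^^^^^^^^^^^^^^^^^^^^^^^^^^^^^
  File "n.py", line 22, in clk
    for u,v,z in L: print(n,(u,v),np.round(back(n,org[0]+(u+.5)/sc-.5,org[1]+(v+.5)/sc-.5,z)[:2]*1000,1))
                                           ~~~~^^^^^^^^^^^^^^^^^^^^^^^^^^^^^^^^^^^^^^^^^^^^^
  File "h.py", line 10, in back
    c=CAL[n]; d=c["R"].T@np.array([(u-c["cx"])/c["fx"],(v-c["cy"])/c["fy"],1]); o=-c["R"].T@c["t"]
      ~~~^^^
KeyError: 'side key top: bl,br,fr,fl'
```

```bash
sed -i 's/clk("side [^"]*"/clk("side"/; s/clk("top [^"]*"/clk("top"/' n.py; python3 n.py | tail -22
```

```text
[-0.3  0.3 -0.5  0.4 -0.5 -0.9 -0.1 -0.1 -1.  -0.4  0.2 -0.6 -1.8  1.3
 -0.2  0.8  0.   0.2  0.6  2.   0.6  1.2  0.3  0.4  0.   0.4]
tray ('both', array([ 393.1, -335.8]), np.float64(4.8), np.float64(0.1)) ('top', array([ 395.5, -334.3]), np.float64(4.6), np.float64(0.05)) ('side', array([ 392.4, -336. ]), np.float64(4.4), np.float64(0.03))
side (130, 30) [ 566.5 -360.3]
side (155, 32) [ 557.  -361.1]
side (143, 105) [ 550.6 -308.5]
side (112, 103) [ 561.9 -307.2]
side (62, 215) [ 580.9 -314.3]
side (185, 220) [ 534.8 -322.4]
side (110, 222) [ 560.4 -305.2]
side (137, 225) [ 550.1 -305.6]
side (87, 118) [ 579.7 -349.5]
side (187, 122) [ 541.8 -356. ]
top (548, 205) [ 563.5 -307.2]
top (632, 203) [ 564.  -359.5]
top (532, 182) [ 580.9 -307.8]
top (602, 178) [ 582.8 -352.9]
top (606, 240) [ 543.1 -353.6]
top (540, 248) [ 538.6 -311.2]
button [ 0.66414811 -0.10182397  0.03      ]
top 357.6439393939394 204.5 132 [array([ 0.667 , -0.1032]), array([ 0.6653, -0.1022]), array([ 0.6636, -0.1012])]
side 289.84251968503935 214.82677165354332 127 [array([ 0.6634, -0.0987]), array([ 0.6587, -0.087 ]), array([ 0.654 , -0.0752])]
```

```bash
cat >> h.py <<'E'
def goto(x,y,z,yaw,n=6,tilt=True):
    """rows for TCP target, yaw = direction (rad) of nest/part x axis; tool y along part y (either way)."""
    s,R=st(); p=s["tool_pos"]
    best=None
    for k in(0,1):
        a=yaw+np.pi/2+k*np.pi
        yt=np.array([np.cos(a),np.sin(a),0]); zt=np.array([0,0,-1.]); Rt=np.c_[np.cross(yt,zt),yt,zt]
        rv=Ro.from_matrix(R.T@Rt).as_rotvec()
        dq=-rv[2]
        if best is None or np.linalg.norm(rv)<np.linalg.norm(best[0]): best=(rv,Rt)
    rv,Rt=best; d=np.array([x,y,z])-p
    print("t",round(s["time"],2),"pos",np.round(p*1000,1),"F",np.round(s["wrist_force"],1),"w",round(s["width"]*85.4,1),"q6",round(s["q"][5],2),"rotneed deg",np.round(np.degrees(rv),2))
    print("world d mm",np.round(d*1000,1))
    Rk=R.copy(); rows=[]
    for k in range(n):
        rows.append(np.round(Rk.T@d/n,4).tolist()); Rk=Rk@Ro.from_rotvec(rv/n).as_matrix()
    print("total tool-frame d (mm) at start",np.round(R.T@d*1000,1)," at end",np.round(Rt.T@d*1000,1)); print("slide",rows," ang/row",np.round(np.degrees(rv)/n,2))
E
python3 - <<'E'
from h import *
o=back("top",295+173.5/7-.5,240+270.5/7-.5,.042);print(o)
for (u,v) in [(290,75),(412,85),(388,215),(270,205)]: print(back("side",315+(u+.5)/7-.5,230+(v+.5)/7-.5,.042).round(4))
s,R=st();print(R.round(3))
goto(.485,-.0125,.15,np.radians(1.9),8)
E
```

```text
[ 0.49840771 -0.01138068  0.042     ]
[ 0.5149 -0.0332  0.042 ]
[ 0.4842 -0.0372  0.042 ]
[0.4804 0.0109 0.042 ]
[0.5089 0.0147 0.042 ]
[[-0.971  0.238 -0.001]
 [ 0.238  0.971 -0.002]
 [ 0.    -0.002 -1.   ]]
t 0.1 pos [160.1 655.1 238.1] F [-0.8 -0.5 -1. ] w 85.4 q6 -0.04 rotneed deg [ -0.12  -0.02 -15.64]
world d mm [ 324.9 -667.6  -88.1]
total tool-frame d (mm) at start [-474.2 -571.1   89.2]  at end [-302.6 -678.    88.1]
slide [[-0.0593, -0.0714, 0.0111], [-0.0568, -0.0734, 0.0111], [-0.0543, -0.0753, 0.0111], [-0.0517, -0.0771, 0.0111], [-0.049, -0.0788, 0.0111], [-0.0463, -0.0804, 0.0111], [-0.0435, -0.082, 0.011], [-0.0407, -0.0834, 0.011]]  ang/row [-0.01 -0.   -1.96]
```

Request:
arm_command(slide=[[-0.028,-0.036,0],[-0.028,-0.036,0],[-0.028,-0.036,0],[-0.028,-0.036,0],[-0.028,-0.036,0],[-0.028,-0.036,0],[-0.028,-0.036,0],[-0.028,-0.036,0]], angular=[[0,0,-2],[0,0,-2],[0,0,-2],[0,0,-2],[0,0,-2],[0,0,-2],[0,0,-2],[0,0,-2]], hand=[0.085,0.085,0.085,0.085,0.085,0.085,0.085,0.085], squeeze=40)

```text
time: 0.9
tool_pos: [0.3505, 0.3365, 0.2324]
tcp_rot: [0.097, -3.135, 0.012]
wrist_force: [1.3, 0.7, -0.4]
width: 0.997
```

```bash
python3 - <<'E'
from h import *
goto(.498,-.0113,.10,np.radians(3),8)
E
```

```text
t 0.9 pos [350.5 336.5 232.4] F [ 1.3  0.7 -0.4] w 85.2 q6 -0.92 rotneed deg [-0.43 -0.29  0.53]
world d mm [ 147.5 -347.8 -132.4]
total tool-frame d (mm) at start [-126.5 -355.3  134.3]  at end [-129.1 -355.1  132.4]
slide [[-0.0158, -0.0444, 0.0168], [-0.0159, -0.0444, 0.0168], [-0.0159, -0.0444, 0.0167], [-0.0159, -0.0444, 0.0167], [-0.016, -0.0444, 0.0167], [-0.016, -0.0444, 0.0166], [-0.0161, -0.0444, 0.0166], [-0.0161, -0.0444, 0.0166]]  ang/row [-0.05 -0.04  0.07]
```

Request:
arm_command(slide=[[-0.016,-0.046,0.014],[-0.016,-0.046,0.014],[-0.016,-0.046,0.014],[-0.016,-0.046,0.014],[-0.016,-0.046,0.014],[-0.016,-0.046,0.014],[-0.016,-0.046,0.014],[-0.016,-0.033,0.014]], angular=[[0,0,0],[0,0,0],[0,0,0],[0,0,0],[0,0,0],[0,0,0],[0,0,0],[0,0,0]], hand=[0.085,0.085,0.085,0.085,0.085,0.085,0.085,0.085])

```text
time: 1.7
tool_pos: [0.4986, -0.0094, 0.1247]
tcp_rot: [-0.097, 3.138, -0.007]
wrist_force: [-0.7, 1.3, 0.3]
width: 0.996
```

```bash
python3 - <<'E'
from h import *
goto(.498,-.0113,.032,np.radians(3),6)
E
```

```text
t 1.7 pos [498.6  -9.4 124.7] F [-0.7  1.3  0.3] w 85.0 q6 -1.7 rotneed deg [-0.25  0.11  0.55]
world d mm [ -0.6  -1.9 -92.7]
total tool-frame d (mm) at start [ 0.9 -1.5 92.7]  at end [ 0.7 -1.9 92.7]
slide [[0.0001, -0.0002, 0.0155], [0.0001, -0.0003, 0.0155], [0.0001, -0.0003, 0.0155], [0.0001, -0.0003, 0.0155], [0.0001, -0.0003, 0.0155], [0.0001, -0.0003, 0.0155]]  ang/row [-0.04  0.02  0.09]
```

Request:
arm_command(slide=[[0,-0.001,0.02],[0,-0.001,0.02],[0,0,0.02],[0,0,0.02],[0,0,0.012],[0,0,0],[0,0,0],[0,0,0]], angular=[[0,0,0.3],[0,0,0.3],[0,0,0],[0,0,0],[0,0,0],[0,0,0],[0,0,0],[0,0,0]], hand=[0.085,0.085,0.085,0.085,0.085,0.045,0.045,0.045])

```text
time: 2.5
tool_pos: [0.4987, -0.0142, 0.0279]
tcp_rot: [0.057, -3.138, -0.005]
wrist_force: [-3.0, 19.1, 2.4]
width: 0.577
```

Request:
arm_command(slide=[[0,0,0],[0,0,0],[0,0,0],[0,0,0],[0,0,0],[0,0,0],[0,0,0],[0,0,0]], angular=[[0,0,0],[0,0,0],[0,0,0],[0,0,0],[0,0,0],[0,0,0],[0,0,0],[0,0,0]], hand=[0.045,0.045,0.045,0.045,0.045,0.045,0.045,0.045])

```text
time: 3.3
tool_pos: [0.5012, -0.0138, 0.0315]
tcp_rot: [-0.059, 3.138, 0.004]
wrist_force: [-0.3, 0.6, -1.5]
width: 0.577
```

```bash
python3 - <<'E'
from h import *
ims=shots("1")
goto(.393,-.335,.15,np.radians(4.5),8)
cv2.imwrite("pics/v1.png",cv2.resize(ims["side"][200:300,300:440][:,:,::-1],None,fx=5,fy=5))
E
```

```text
t 3.4 pos [501.2 -13.7  31.5] F [-0.1  0.5 -1.5] w 49.1 q6 -1.69 rotneed deg [ 0.16  0.19 -2.34]
world d mm [-108.2 -321.3  118.5]
total tool-frame d (mm) at start [ 119.9 -316.6 -119.8]  at end [ 133.1 -311.8 -118.5]
slide [[0.015, -0.0396, -0.015], [0.0152, -0.0395, -0.015], [0.0154, -0.0394, -0.0149], [0.0156, -0.0394, -0.0149], [0.0158, -0.0393, -0.0149], [0.016, -0.0392, -0.0149], [0.0162, -0.0391, -0.0149], [0.0164, -0.0391, -0.0148]]  ang/row [ 0.02  0.02 -0.29]
```

View pics/v1.png

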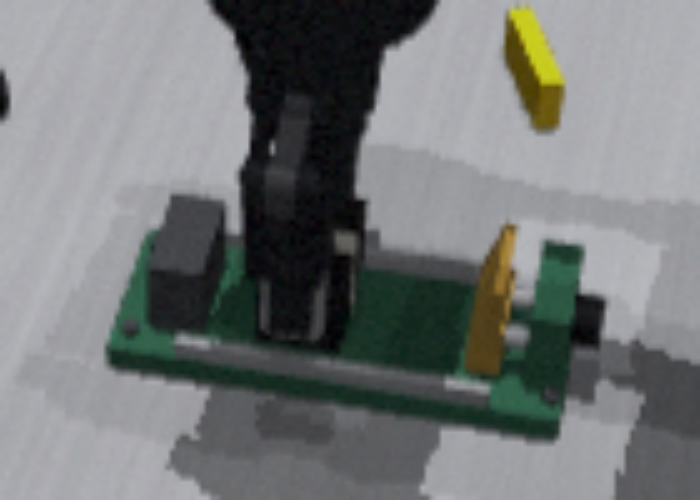

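Request:
arm_command(slide=[[0,0,-0.03],[0,0,-0.04],[0.02,-0.045,0],[0.02,-0.045,0],[0.02,-0.045,0],[0.02,-0.045,0],[0.02,-0.045,0],[0.02,-0.045,0]], angular=[[0,0,0],[0,0,0],[0,0,-0.4],[0,0,-0.4],[0,0,-0.4],[0,0,-0.4],[0,0,-0.4],[0,0,-0.4]], hand=[0.045,0.045,0.045,0.045,0.045,0.045,0.045,0.045])

```text
time: 4.2
tool_pos: [0.3983, -0.2929, 0.1047]
tcp_rot: [-0.149, 3.13, 0.0]
wrist_force: [0.6, -1.1, -0.7]
width: 0.572
```

```bash
python3 - <<'E'
from h import *
goto(.393,-.335,.026,np.radians(4.5),8)
E
```

```text
t 4.2 pos [ 398.3 -292.9  104.7] F [ 0.6 -1.1 -0.7] w 48.9 q6 -2.36 rotneed deg [-0.01  0.45  0.95]
world d mm [ -5.3 -42.1 -78.7]
total tool-frame d (mm) at start [  9.9 -41.4  78.6]  at end [  8.6 -41.5  78.7]
slide [[0.0012, -0.0052, 0.0098], [0.0012, -0.0052, 0.0098], [0.0012, -0.0052, 0.0098], [0.0012, -0.0052, 0.0098], [0.0012, -0.0052, 0.0098], [0.0011, -0.0052, 0.0098], [0.0011, -0.0052, 0.0098], [0.0011, -0.0052, 0.0098]]  ang/row [-0.    0.06  0.12]
```

Request:
arm_command(slide=[[0.002,-0.009,0.01],[0.002,-0.009,0.014],[0.002,-0.009,0.014],[0.002,-0.009,0.014],[0.001,-0.006,0.014],[0,0,0.009],[0,0,0.004],[0,0,0]], angular=[[0,0,0],[0,0,0],[0,0,0],[0,0,0],[0,0,0],[0,0,0],[0,0,0],[0,0,0]], hand=[0.045,0.045,0.045,0.045,0.045,0.045,0.045,0.045])

```text
time: 5.0
tool_pos: [0.3933, -0.3388, 0.0199]
tcp_rot: [-0.147, 3.133, 0.003]
wrist_force: [-2.8, -2.4, 5.7]
width: 0.577
```

```bash
python3 - <<'E'
from h import *
goto(.393,-.335,.0245,np.radians(4.5),8)
E
```

```text
t 5.0 pos [ 393.3 -338.8   19.9] F [-2.8 -2.4  5.7] w 49.3 q6 -2.43 rotneed deg [0.09 0.33 0.87]
world d mm [-0.3  3.8  4.6]
total tool-frame d (mm) at start [-0.1  3.8 -4.6]  at end [-0.   3.8 -4.6]
slide [[-0.0, 0.0005, -0.0006], [-0.0, 0.0005, -0.0006], [-0.0, 0.0005, -0.0006], [-0.0, 0.0005, -0.0006], [-0.0, 0.0005, -0.0006], [-0.0, 0.0005, -0.0006], [-0.0, 0.0005, -0.0006], [-0.0, 0.0005, -0.0006]]  ang/row [0.01 0.04 0.11]
```

Request:
arm_command(slide=[[0,0,-0.003],[0,0,0],[0,0,0],[0,0,0],[0,0,-0.01],[0,0,-0.03],[0,0,-0.04],[0,0,-0.03]], angular=[[0,0,0],[0,0,0],[0,0,0],[0,0,0],[0,0,0],[0,0,0],[0,0,0],[0,0,0]], hand=[0.075,0.075,0.075,0.075,0.075,0.075,0.075,0.075])

```text
time: 5.8
tool_pos: [0.3904, -0.3335, 0.1323]
tcp_rot: [0.152, -3.136, -0.018]
wrist_force: [0.7, -0.3, 0.8]
width: 0.879
```

```bash
python3 - <<'E'
from h import *
goto(.528,.170,.10,np.radians(-12),8)
E
```

```text
t 5.8 pos [ 390.4 -333.5  132.3] F [ 0.7 -0.3  0.8] w 75.1 q6 -2.43 rotneed deg [ 0.63 -0.2  17.54]
world d mm [137.6 503.5 -32.3]
total tool-frame d (mm) at start [-185.6  487.5   37.5]  at end [-29.9 521.1  32.3]
slide [[-0.0232, 0.0609, 0.0047], [-0.0208, 0.0618, 0.0046], [-0.0185, 0.0625, 0.0045], [-0.0161, 0.0632, 0.0045], [-0.0136, 0.0638, 0.0044], [-0.0112, 0.0643, 0.0043], [-0.0087, 0.0647, 0.0042], [-0.0062, 0.0649, 0.0041]]  ang/row [ 0.08 -0.03  2.19]
```

Request:
arm_command(slide=[[-0.015,0.045,0],[-0.015,0.045,0],[-0.013,0.045,0],[-0.012,0.045,0],[-0.01,0.045,0],[-0.008,0.045,0],[-0.006,0.045,0],[-0.004,0.045,0]], angular=[[0,0,2.1],[0,0,2.1],[0,0,2.1],[0,0,2.1],[0,0,2.1],[0,0,2.1],[0,0,2.1],[0,0,2.1]], hand=[0.075,0.075,0.075,0.075,0.075,0.075,0.075,0.075])

```text
time: 6.6
tool_pos: [0.4965, 0.0261, 0.1502]
tcp_rot: [0.346, 3.1, -0.001]
wrist_force: [1.1, -0.5, 0.2]
width: 0.875
```

```bash
cat > f.py <<'E'
import sys
from h import *
def fitpart(ims,x,y,yawd,t):
    o=fit(ims,x/1000,y/1000,np.radians(yawd),(t/1000,.05,.024),cams=("side",))["both"]
    return o.x[0]*1000,o.x[1]*1000,np.degrees(o.x[2]),o.fun
E
python3 - <<'E'
from f import *
goto(.528,.170,.10,np.radians(-12),8)
ims=shots("2")
for a in [(527,170,-11.6,15),(445,180,-3,20),(543.6,-156.5,29,25),(644,179,11,25)]: print(a,np.round(fitpart(ims,*a),2))
s=cv2.resize(ims["side"][130:470,150:480][:,:,::-1],None,fx=1.7,fy=1.7); cv2.imwrite("pics/v2.png",s)
E
```

```text
t 6.6 pos [496.5  26.1 150.2] F [ 1.1 -0.5  0.2] w 74.7 q6 -1.34 rotneed deg [ 0.09  1.26 -0.72]
world d mm [ 31.5 143.9 -50.2]
total tool-frame d (mm) at start [  2.  147.2  50.5]  at end [ -0.9 147.3  50.2]
slide [[0.0003, 0.0184, 0.0063], [0.0002, 0.0184, 0.0063], [0.0002, 0.0184, 0.0063], [0.0001, 0.0184, 0.0063], [0.0001, 0.0184, 0.0063], [0.0, 0.0184, 0.0063], [-0.0, 0.0184, 0.0063], [-0.0001, 0.0184, 0.0063]]  ang/row [ 0.01  0.16 -0.09]
(527, 170, -11.6, 15) [ 5.2703e+02  1.6991e+02 -1.1840e+01  7.0000e-02]
(445, 180, -3, 20) [ 4.4471e+02  1.8108e+02 -2.9000e+00  7.0000e-02]
(543.6, -156.5, 29, 25) [ 502.41 -105.27  126.66    0.71]
(644, 179, 11, 25) [6.4371e+02 1.7900e+02 1.1850e+01 8.0000e-02]
```

View pics/v2.png

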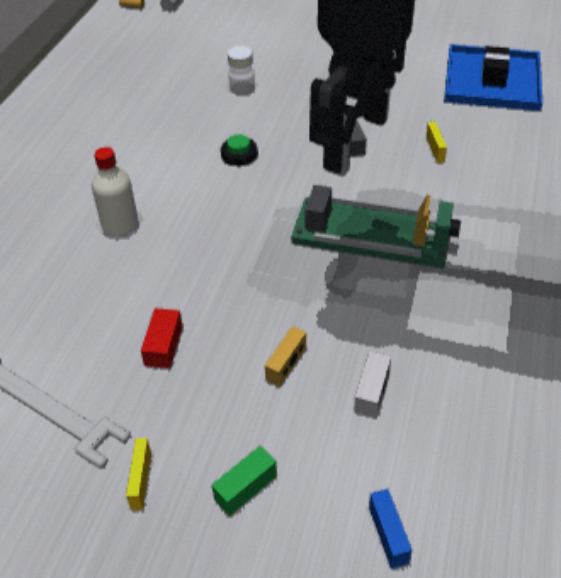

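Request:
arm_command(slide=[[0,0.03,0.005],[0,0.03,0.008],[0,0.03,0.01],[0,0.028,0.01],[0,0.016,0.01],[0,0.006,0.007],[0,0,0],[0,0,0]], angular=[[0,0.6,0],[0,0.6,0],[0,0,0],[0,0,0],[0,0,0],[0,0,0],[0,0,0],[0,0,0]], hand=[0.075,0.075,0.075,0.075,0.075,0.075,0.075,0.075])

```text
time: 7.5
tool_pos: [0.5294, 0.1673, 0.1032]
tcp_rot: [0.331, 3.118, 0.001]
wrist_force: [-0.4, -0.1, 0.5]
width: 0.881
```

```bash
python3 - <<'E'
from f import *
goto(.528,.170,.015,np.radians(-11.8),8)
E
```

```text
t 7.5 pos [529.4 167.3 103.2] F [-0.4 -0.1  0.5] w 75.2 q6 -1.1 rotneed deg [ 0.08  0.32 -0.33]
world d mm [ -1.4   2.7 -88.2]
total tool-frame d (mm) at start [ 2.4  2.2 88.2]  at end [ 1.9  2.3 88.2]
slide [[0.0003, 0.0003, 0.011], [0.0003, 0.0003, 0.011], [0.0003, 0.0003, 0.011], [0.0003, 0.0003, 0.011], [0.0003, 0.0003, 0.011], [0.0003, 0.0003, 0.011], [0.0003, 0.0003, 0.011], [0.0002, 0.0003, 0.011]]  ang/row [ 0.01  0.04 -0.04]
```

Request:
arm_command(slide=[[0.001,0.001,0.02],[0.001,0.001,0.02],[0,0,0.018],[0,0,0.014],[0,0,0.009],[0,0,0.005],[0,0,0.001],[0,0,0]], angular=[[0,0,-0.3],[0,0,0],[0,0,0],[0,0,0],[0,0,0],[0,0,0],[0,0,0],[0,0,0]], hand=[0.075,0.075,0.075,0.075,0.075,0.075,0.075,0.075])

```text
time: 8.3
tool_pos: [0.5318, 0.1635, 0.0178]
tcp_rot: [0.333, 3.111, 0.002]
wrist_force: [-0.5, -0.1, -0.5]
width: 0.878
```

```bash
python3 - <<'E'
from f import *
goto(.528,.170,.015,np.radians(-11.8),8)
ims=shots("3")
cv2.imwrite("pics/v3.png",cv2.resize(ims["side"][270:400,260:420][:,:,::-1],None,fx=4.5,fy=4.5))
E
```

```text
t 8.3 pos [531.8 163.5  17.8] F [-0.5 -0.1 -0.5] w 75.0 q6 -1.1 rotneed deg [ 0.15  0.7  -0.41]
world d mm [-3.8  6.5 -2.8]
total tool-frame d (mm) at start [5.1 5.6 2.8]  at end [5.1 5.6 2.8]
slide [[0.0006, 0.0007, 0.0003], [0.0006, 0.0007, 0.0003], [0.0006, 0.0007, 0.0003], [0.0006, 0.0007, 0.0003], [0.0006, 0.0007, 0.0003], [0.0006, 0.0007, 0.0003], [0.0006, 0.0007, 0.0003], [0.0006, 0.0007, 0.0004]]  ang/row [ 0.02  0.09 -0.05]
```

View pics/v3.png

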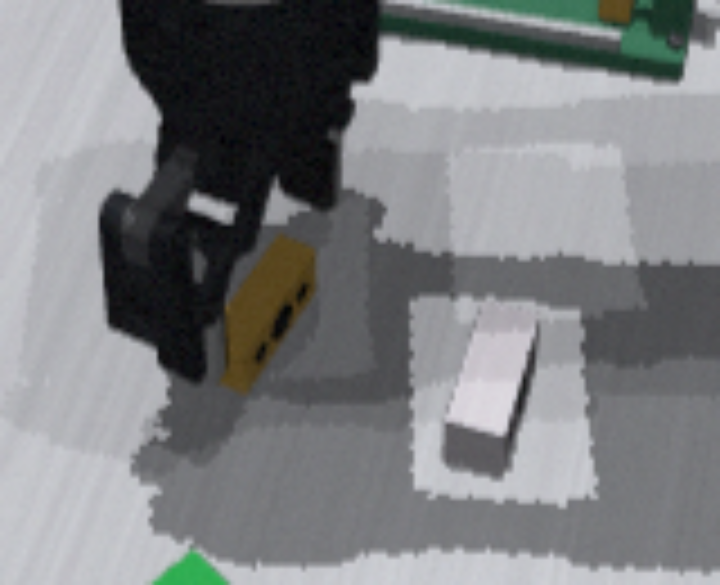

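Request:
arm_command(slide=[[0.002,0.0025,0.001],[0.002,0.002,0.001],[0.001,0.001,0.001],[0,0,0],[0,0,0],[0,0,0],[0,0,0],[0,0,0]], angular=[[0,0.7,-0.4],[0,0,0],[0,0,0],[0,0,0],[0,0,0],[0,0,0],[0,0,0],[0,0,0]], hand=[0.075,0.075,0.075,0.075,0.075,0.075,0.075,0.075])

```text
time: 9.2
tool_pos: [0.5294, 0.1716, 0.0168]
tcp_rot: [0.32, 3.122, 0.007]
wrist_force: [-0.3, -0.8, -0.2]
width: 0.879
```

```bash
python3 - <<'E'
from f import *
goto(.528,.170,.015,np.radians(-11.8),8)
E
```

```text
t 9.2 pos [529.4 171.6  16.8] F [-0.3 -0.8 -0.2] w 75.1 q6 -1.1 rotneed deg [0.26 0.16 0.09]
world d mm [-1.4 -1.6 -1.8]
total tool-frame d (mm) at start [ 1.  -1.9  1.8]  at end [ 1.  -1.9  1.8]
slide [[0.0001, -0.0002, 0.0002], [0.0001, -0.0002, 0.0002], [0.0001, -0.0002, 0.0002], [0.0001, -0.0002, 0.0002], [0.0001, -0.0002, 0.0002], [0.0001, -0.0002, 0.0002], [0.0001, -0.0002, 0.0002], [0.0001, -0.0002, 0.0002]]  ang/row [0.03 0.02 0.01]
```

Request:
arm_command(slide=[[0.001,-0.001,0.002],[0,-0.001,0],[0,0,0],[0,0,0],[0,0,0],[0,0,0],[0,0,0],[0,0,0]], angular=[[0,0,0],[0,0,0],[0,0,0],[0,0,0],[0,0,0],[0,0,0],[0,0,0],[0,0,0]], hand=[0.07,0.06,0.045,0.045,0.045,0.045,0.045,0.045])

```text
time: 10.0
tool_pos: [0.5282, 0.1696, 0.015]
tcp_rot: [0.321, 3.122, 0.007]
wrist_force: [-0.6, -0.6, -0.1]
width: 0.577
```

```bash
python3 - <<'E'
from f import *
goto(.528,.170,.015,np.radians(-11.8),8)
goto(.522,-.0115,.1,np.radians(1.9),8)
E
```

```text
t 10.0 pos [528.2 169.6  15. ] F [-0.6 -0.6 -0.1] w 49.2 q6 -1.1 rotneed deg [0.27 0.17 0.07]
world d mm [-0.2  0.4  0. ]
total tool-frame d (mm) at start [ 0.2  0.4 -0. ]  at end [ 0.2  0.4 -0. ]
slide [[0.0, 0.0, -0.0], [0.0, 0.0, -0.0], [0.0, 0.0, -0.0], [0.0, 0.0, -0.0], [0.0, 0.0, -0.0], [0.0, 0.0, -0.0], [0.0, 0.0, -0.0], [0.0, 0.0, -0.0]]  ang/row [0.03 0.02 0.01]
t 10.0 pos [528.2 169.6  15. ] F [-0.6 -0.6 -0.1] w 49.2 q6 -1.1 rotneed deg [  0.25   0.21 -13.63]
world d mm [  -6.2 -181.1   85. ]
total tool-frame d (mm) at start [ -31.  -178.1  -85.8]  at end [  12.2 -180.8  -85. ]
slide [[-0.0039, -0.0223, -0.0107], [-0.0032, -0.0224, -0.0107], [-0.0025, -0.0225, -0.0107], [-0.0019, -0.0225, -0.0107], [-0.0012, -0.0226, -0.0107], [-0.0005, -0.0226, -0.0107], [0.0002, -0.0226, -0.0107], [0.0008, -0.0226, -0.0106]]  ang/row [ 0.03  0.03 -1.7 ]
```

Request:
arm_command(slide=[[0,0,-0.03],[0,0,-0.035],[-0.004,-0.03,-0.008],[-0.003,-0.042,0],[-0.002,-0.042,0],[0.002,-0.037,0],[0.003,-0.02,0],[0.004,-0.007,0]], angular=[[0,0,0],[0,0,-2],[0,0,-3],[0,0,-3],[0,0,-3],[0,0,-2.2],[0,0,0],[0,0,0]], hand=[0.045,0.045,0.045,0.045,0.045,0.045,0.045,0.045])

```text
time: 10.8
tool_pos: [0.5149, -0.014, 0.0884]
tcp_rot: [-0.064, 3.139, 0.004]
wrist_force: [0.3, 1.1, -0.7]
width: 0.574
```

```bash
python3 - <<'E'
from f import *
goto(.522,-.0112,.06,np.radians(1.9),8)
E
```

```text
t 10.8 pos [514.9 -14.   88.4] F [ 0.3  1.1 -0.7] w 49.0 q6 -1.69 rotneed deg [0.14 0.13 0.44]
world d mm [  7.1   2.8 -28.4]
total tool-frame d (mm) at start [-7.1  2.5 28.4]  at end [-7.1  2.6 28.4]
slide [[-0.0009, 0.0003, 0.0036], [-0.0009, 0.0003, 0.0036], [-0.0009, 0.0003, 0.0036], [-0.0009, 0.0003, 0.0036], [-0.0009, 0.0003, 0.0036], [-0.0009, 0.0003, 0.0036], [-0.0009, 0.0003, 0.0036], [-0.0009, 0.0003, 0.0036]]  ang/row [0.02 0.02 0.05]
```

Request:
arm_command(slide=[[-0.003,0.001,0.01],[-0.002,0.001,0.01],[-0.001,0.001,0.006],[0,0,0.002],[0,0,0],[0,0,0],[0,0,0],[0,0,0]], angular=[[0,0,0.4],[0,0,0],[0,0,0],[0,0,0],[0,0,0],[0,0,0],[0,0,0],[0,0,0]], hand=[0.045,0.045,0.045,0.045,0.045,0.045,0.045,0.045])

```text
time: 11.6
tool_pos: [0.5198, -0.0063, 0.0559]
tcp_rot: [0.057, -3.139, -0.007]
wrist_force: [0.1, 0.5, -1.5]
width: 0.572
```

```bash
python3 - <<'E'
from f import *
goto(.522,-.0112,.029,np.radians(1.9),8)
ims=shots("4")
s=ims["side"][220:290,305:425][:,:,::-1]; cv2.imwrite("pics/v4.png",cv2.resize(s,None,fx=6,fy=6,interpolation=cv2.INTER_CUBIC))
E
```

```text
t 11.6 pos [519.8  -6.3  55.9] F [ 0.1  0.5 -1.5] w 48.8 q6 -1.67 rotneed deg [ 0.25 -0.09  0.16]
world d mm [  2.2  -4.9 -26.9]
total tool-frame d (mm) at start [-2.  -5.1 26.9]  at end [-2.  -5.  26.9]
slide [[-0.0003, -0.0006, 0.0034], [-0.0003, -0.0006, 0.0034], [-0.0003, -0.0006, 0.0034], [-0.0003, -0.0006, 0.0034], [-0.0003, -0.0006, 0.0034], [-0.0003, -0.0006, 0.0034], [-0.0003, -0.0006, 0.0034], [-0.0003, -0.0006, 0.0034]]  ang/row [ 0.03 -0.01  0.02]
```

View pics/v4.png

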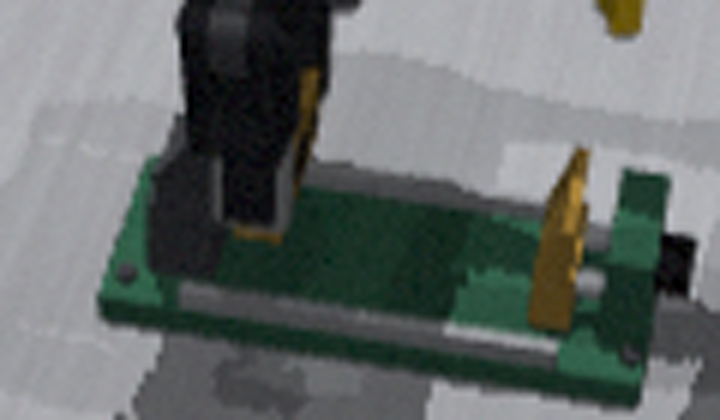

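Request:
arm_command(slide=[[0,-0.003,0.008],[0,-0.002,0.008],[0,0,0.005],[0,0,0.002],[0,0,0],[0,0,0],[0,0,0],[0,0,0]], angular=[[0,0,0],[0,0,0],[0,0,0],[0,0,0],[0,0,0],[0,0,0],[0,0,0],[0,0,0]], hand=[0.045,0.045,0.045,0.045,0.045,0.045,0.045,0.045])

```text
time: 12.5
tool_pos: [0.52, -0.0123, 0.0309]
tcp_rot: [0.055, -3.14, -0.007]
wrist_force: [0.5, 0.4, -0.3]
width: 0.571
```

```bash
python3 - <<'E'
from f import *
goto(.522,-.0112,.028,np.radians(1.9),8)
E
```

```text
t 12.5 pos [520.  -12.3  30.9] F [ 0.5  0.4 -0.3] w 48.8 q6 -1.68 rotneed deg [ 0.24 -0.08  0.1 ]
world d mm [ 2.   1.1 -2.9]
total tool-frame d (mm) at start [-2.   1.   2.9]  at end [-2.   1.   2.9]
slide [[-0.0003, 0.0001, 0.0004], [-0.0003, 0.0001, 0.0004], [-0.0003, 0.0001, 0.0004], [-0.0003, 0.0001, 0.0004], [-0.0003, 0.0001, 0.0004], [-0.0003, 0.0001, 0.0004], [-0.0003, 0.0001, 0.0004], [-0.0003, 0.0001, 0.0004]]  ang/row [ 0.03 -0.01  0.01]
```

Request:
arm_command(slide=[[0,0.001,0.002],[-0.001,0,0.001],[-0.001,0,0],[-0.001,0,0],[-0.001,0,0],[0,0,0],[0,0,0],[0,0,0]], angular=[[0,0,0],[0,0,0],[0,0,0],[0,0,0],[0,0,0],[0,0,0],[0,0,0],[0,0,0]], hand=[0.045,0.045,0.045,0.045,0.045,0.045,0.045,0.045])

```text
time: 13.3
tool_pos: [0.5251, -0.0109, 0.0284]
tcp_rot: [-0.055, 3.141, 0.006]
wrist_force: [0.7, -0.3, -1.3]
width: 0.571
```

```bash
python3 - <<'E'
from f import *
goto(.527,-.0112,.028,np.radians(1.9),8)
E
```

```text
t 13.3 pos [525.1 -10.9  28.4] F [ 0.7 -0.3 -1.3] w 48.8 q6 -1.68 rotneed deg [0.23 0.01 0.11]
world d mm [ 1.9 -0.3 -0.4]
total tool-frame d (mm) at start [-1.9 -0.4  0.4]  at end [-1.9 -0.4  0.4]
slide [[-0.0002, -0.0, 0.0], [-0.0002, -0.0, 0.0], [-0.0002, -0.0, 0.0], [-0.0002, -0.0, 0.0], [-0.0002, -0.0, 0.0], [-0.0002, -0.0, 0.0], [-0.0002, -0.0, 0.0], [-0.0002, -0.0, 0.0]]  ang/row [0.03 0.   0.01]
```

Request:
arm_command(slide=[[-0.0005,0,0],[-0.001,0,0],[-0.001,0,0],[-0.001,0,0],[-0.0005,0,0],[-0.0005,0,0],[-0.0005,0,0],[-0.0005,0,0]], angular=[[0,0,0],[0,0,0],[0,0,0],[0,0,0],[0,0,0],[0,0,0],[0,0,0],[0,0,0]], hand=[0.045,0.045,0.045,0.045,0.045,0.045,0.045,0.045])

```text
time: 14.1
tool_pos: [0.5273, -0.0108, 0.0274]
tcp_rot: [0.056, -3.133, -0.007]
wrist_force: [-4.0, 0.0, 2.3]
width: 0.573
```

```bash
python3 - <<'E'
from f import *
goto(.527,-.0112,.028,np.radians(1.9),8)
E
```

```text
t 14.1 pos [527.3 -10.8  27.4] F [-4.   0.   2.3] w 48.9 q6 -1.68 rotneed deg [ 0.25 -0.43  0.15]
world d mm [-0.3 -0.4  0.6]
total tool-frame d (mm) at start [ 0.3 -0.4 -0.6]  at end [ 0.3 -0.4 -0.6]
slide [[0.0, -0.0001, -0.0001], [0.0, -0.0001, -0.0001], [0.0, -0.0001, -0.0001], [0.0, -0.0001, -0.0001], [0.0, -0.0001, -0.0001], [0.0, -0.0001, -0.0001], [0.0, -0.0001, -0.0001], [0.0, -0.0001, -0.0001]]  ang/row [ 0.03 -0.05  0.02]
```

Request:
arm_command(slide=[[0,0,0.0005],[0,0,0],[0,0,0],[0,0,0],[0,0,0],[0,0,-0.01],[0,0,-0.03],[0,0,-0.04]], angular=[[0,0,0],[0,0,0],[0,0,0],[0,0,0],[0,0,0],[0,0,0],[0,0,0],[0,0,0]], hand=[0.045,0.062,0.062,0.062,0.065,0.075,0.075,0.075])

```text
time: 14.9
tool_pos: [0.5265, -0.0108, 0.1054]
tcp_rot: [0.055, -3.129, -0.008]
wrist_force: [0.6, -0.5, -0.7]
width: 0.88
```

```bash
python3 - <<'E'
from f import *
goto(.446,.180,.12,np.radians(-3),8)
E
```

```text
t 14.9 pos [526.5 -10.8 105.4] F [ 0.6 -0.5 -0.7] w 75.1 q6 -1.68 rotneed deg [ 0.27 -0.69  5.01]
world d mm [-80.5 190.8  14.6]
total tool-frame d (mm) at start [ 73.9 193.6 -12.7]  at end [ 90.3 186.3 -14.6]
slide [[0.0092, 0.0242, -0.0016], [0.0095, 0.0241, -0.0016], [0.0098, 0.024, -0.0016], [0.01, 0.0239, -0.0017], [0.0103, 0.0238, -0.0017], [0.0105, 0.0236, -0.0017], [0.0108, 0.0235, -0.0018], [0.011, 0.0234, -0.0018]]  ang/row [ 0.03 -0.09  0.63]
```

Request:
arm_command(slide=[[0.01,0.025,0],[0.015,0.035,0],[0.015,0.035,0],[0.015,0.035,0],[0.012,0.028,0],[0.008,0.018,0],[0.003,0.006,0],[0,0,0]], angular=[[0,-0.6,0.8],[0,0,0.8],[0,0,0.8],[0,0,0.8],[0,0,0.8],[0,0,0.8],[0,0,0],[0,0,0]], hand=[0.075,0.075,0.075,0.075,0.075,0.075,0.075,0.075])

```text
time: 15.7
tool_pos: [0.4571, 0.1773, 0.1221]
tcp_rot: [0.085, 3.113, 0.013]
wrist_force: [0.1, -0.6, 0.1]
width: 0.881
```

```bash
python3 - <<'E'
from f import *
goto(.446,.180,.015,np.radians(-3),8)
ims=shots("5")
for a in [(445,180,-3,20),(543.6,-156.5,29,25),(644,179,11,25)]: print(a,np.round(fitpart(ims,*a),2))
s=ims["side"][200:290,305:425][:,:,::-1]; cv2.imwrite("pics/v5.png",cv2.resize(s,None,fx=6,fy=6,interpolation=cv2.INTER_CUBIC))
E
```

```text
t 15.7 pos [457.1 177.3 122.1] F [ 0.1 -0.6  0.1] w 75.3 q6 -1.19 rotneed deg [ 0.52  1.56 -0.13]
world d mm [ -11.1    2.7 -107.1]
total tool-frame d (mm) at start [ 14.1   1.1 106.8]  at end [ 11.2   2.1 107.1]
slide [[0.0018, 0.0001, 0.0134], [0.0017, 0.0002, 0.0134], [0.0017, 0.0002, 0.0134], [0.0016, 0.0002, 0.0134], [0.0016, 0.0002, 0.0134], [0.0015, 0.0002, 0.0134], [0.0015, 0.0002, 0.0134], [0.0014, 0.0002, 0.0134]]  ang/row [ 0.07  0.2  -0.02]
(445, 180, -3, 20) [441.09 206.93 -66.09   0.78]
(543.6, -156.5, 29, 25) [ 512.98 -154.71   75.08    0.83]
(644, 179, 11, 25) [6.4363e+02 1.7899e+02 1.1730e+01 8.0000e-02]
```

View pics/v5.png

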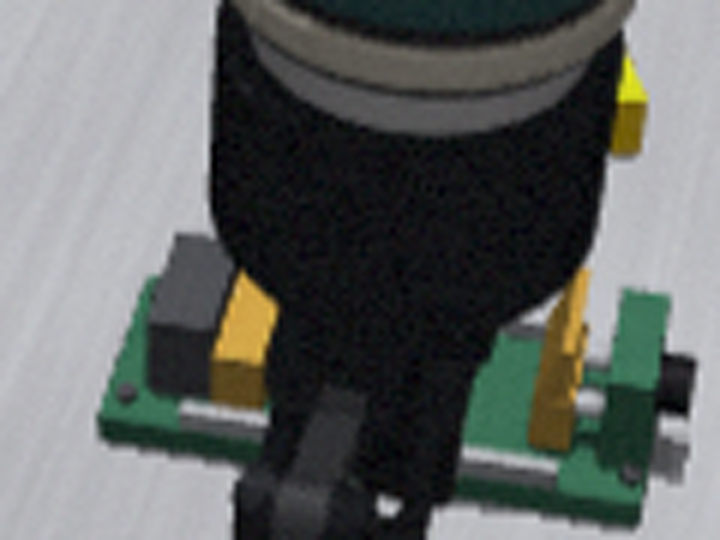

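```bash
python3 - <<'E'
import cv2
a=cv2.imread("pics/side5.png")[180:470,150:480];cv2.imwrite("pics/v5b.png",cv2.resize(a,None,fx=2,fy=2))
E
```

```text
(no output)
```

View pics/v5b.png

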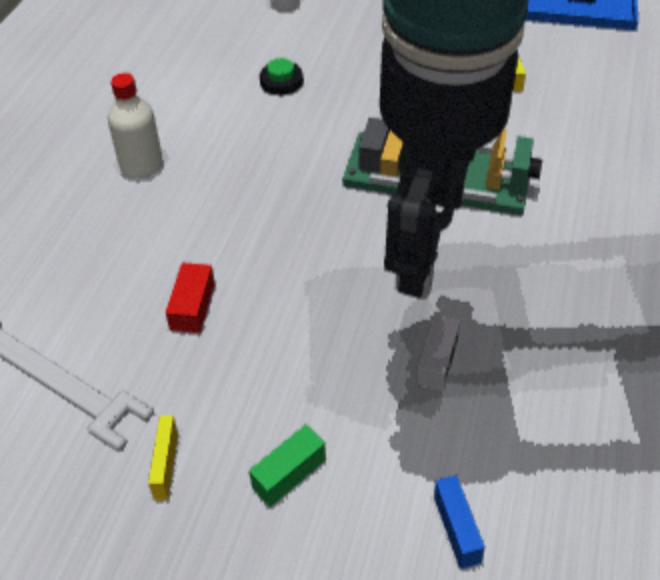

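Request:
arm_command(slide=[[0.006,0,0.022],[0.004,0,0.022],[0.002,0,0.02],[0,0,0.015],[0,0,0.01],[0,0,0.004],[0,0,0],[0,0,0]], angular=[[0.4,1.4,0],[0,0,0],[0,0,0],[0,0,0],[0,0,0],[0,0,0],[0,0,0],[0,0,0]], hand=[0.075,0.075,0.075,0.075,0.075,0.075,0.075,0.075])

```text
time: 16.6
tool_pos: [0.4526, 0.1709, 0.028]
tcp_rot: [0.102, 3.132, 0.002]
wrist_force: [0.5, -0.9, 0.6]
width: 0.879
```

```bash
python3 - <<'E'
from f import *
goto(.4457,.1805,.015,np.radians(-3),8)
E
```

```text
t 16.6 pos [452.6 170.9  28. ] F [ 0.5 -0.9  0.6] w 75.1 q6 -1.19 rotneed deg [ 0.09  0.44 -0.74]
world d mm [ -6.9   9.6 -13. ]
total tool-frame d (mm) at start [ 7.6  9.1 12.9]  at end [ 7.4  9.3 13. ]
slide [[0.001, 0.0011, 0.0016], [0.001, 0.0011, 0.0016], [0.0009, 0.0011, 0.0016], [0.0009, 0.0011, 0.0016], [0.0009, 0.0011, 0.0016], [0.0009, 0.0012, 0.0016], [0.0009, 0.0012, 0.0016], [0.0009, 0.0012, 0.0016]]  ang/row [ 0.01  0.05 -0.09]
```

Request:
arm_command(slide=[[0.004,0.005,0],[0.003,0.004,0],[0,0,0.003],[0,0,0.004],[0,0,0.003],[0,0,0.001],[0,0,0],[0,0,0]], angular=[[0,0.4,-0.7],[0,0,0],[0,0,0],[0,0,0],[0,0,0],[0,0,0],[0,0,0],[0,0,0]], hand=[0.075,0.075,0.075,0.075,0.075,0.075,0.075,0.075])

```text
time: 17.4
tool_pos: [0.4476, 0.1823, 0.0184]
tcp_rot: [0.08, 3.136, 0.005]
wrist_force: [-0.4, -0.6, -0.5]
width: 0.88
```

```bash
python3 - <<'E'
from f import *
goto(.4457,.1805,.015,np.radians(-3),8)
E
```

```text
t 17.4 pos [447.6 182.3  18.4] F [-0.4 -0.6 -0.5] w 75.1 q6 -1.19 rotneed deg [0.19 0.26 0.09]
world d mm [-1.9 -1.8 -3.4]
total tool-frame d (mm) at start [ 1.8 -1.9  3.4]  at end [ 1.8 -1.9  3.4]
slide [[0.0002, -0.0002, 0.0004], [0.0002, -0.0002, 0.0004], [0.0002, -0.0002, 0.0004], [0.0002, -0.0002, 0.0004], [0.0002, -0.0002, 0.0004], [0.0002, -0.0002, 0.0004], [0.0002, -0.0002, 0.0004], [0.0002, -0.0002, 0.0004]]  ang/row [0.02 0.03 0.01]
```

Request:
arm_command(slide=[[0.001,-0.001,0.002],[0.001,-0.001,0.001],[0,0,0],[0,0,0],[0,0,0],[0,0,0],[0,0,0],[0,0,0]], angular=[[0,0,0],[0,0,0],[0,0,0],[0,0,0],[0,0,0],[0,0,0],[0,0,0],[0,0,0]], hand=[0.07,0.06,0.045,0.045,0.045,0.045,0.045,0.045])

```text
time: 18.2
tool_pos: [0.4456, 0.18, 0.0155]
tcp_rot: [0.08, 3.136, 0.005]
wrist_force: [-0.2, 0.6, 0.2]
width: 0.577
```

```bash
python3 - <<'E'
from f import *
goto(.5055,-.0118,.1,np.radians(1.9),8)
E
```

```text
t 18.2 pos [445.6 180.   15.5] F [-0.2  0.6  0.2] w 49.2 q6 -1.19 rotneed deg [ 0.19  0.29 -4.84]
world d mm [  59.9 -191.8   84.5]
total tool-frame d (mm) at start [ -70.1 -188.2  -84.9]  at end [ -53.6 -193.7  -84.5]
slide [[-0.0088, -0.0235, -0.0106], [-0.0085, -0.0236, -0.0106], [-0.0083, -0.0237, -0.0106], [-0.008, -0.0238, -0.0106], [-0.0077, -0.0239, -0.0106], [-0.0075, -0.024, -0.0106], [-0.0072, -0.0241, -0.0106], [-0.007, -0.0241, -0.0106]]  ang/row [ 0.02  0.04 -0.6 ]
```

Request:
arm_command(slide=[[0,0,-0.03],[-0.004,-0.005,-0.035],[-0.014,-0.035,-0.008],[-0.014,-0.042,0],[-0.014,-0.042,0],[-0.012,-0.04,0],[-0.005,-0.02,0],[0,-0.006,0]], angular=[[0,0,0],[0,0,-0.8],[0,0,-1],[0,0,-1],[0,0,-1],[0,0,-1],[0,0,0],[0,0,0]], hand=[0.045,0.045,0.045,0.045,0.045,0.045,0.045,0.045])

```text
time: 19.0
tool_pos: [0.5097, -0.0166, 0.0909]
tcp_rot: [-0.065, 3.135, 0.002]
wrist_force: [-0.1, 0.1, -1.9]
width: 0.571
```

Request:
arm_command(slide=[[0,0,0],[0,0,0],[0,0,0],[0,0,0.005],[0,0,0.004],[0,0,0.001],[0,0,0],[0,0,0]], angular=[[0,0,0],[0,0,0],[0,0,0],[0,0,0],[0,0,0],[0,0,0],[0,0,0],[0,0,0]], hand=[0.045,0.045,0.045,0.045,0.045,0.045,0.045,0.045])

```text
time: 19.8
tool_pos: [0.5068, -0.0123, 0.0784]
tcp_rot: [-0.071, 3.139, 0.005]
wrist_force: [0.2, 1.1, -0.8]
width: 0.573
```

```bash
python3 - <<'E'
from f import *
goto(.5055,-.0118,.055,np.radians(1.9),8)
E
```

```text
t 19.8 pos [506.8 -12.3  78.4] F [ 0.2  1.1 -0.8] w 48.9 q6 -1.69 rotneed deg [0.17 0.11 0.7 ]
world d mm [ -1.3   0.5 -23.4]
total tool-frame d (mm) at start [ 1.4  0.5 23.4]  at end [ 1.3  0.5 23.4]
slide [[0.0002, 0.0001, 0.0029], [0.0002, 0.0001, 0.0029], [0.0002, 0.0001, 0.0029], [0.0002, 0.0001, 0.0029], [0.0002, 0.0001, 0.0029], [0.0002, 0.0001, 0.0029], [0.0002, 0.0001, 0.0029], [0.0002, 0.0001, 0.0029]]  ang/row [0.02 0.01 0.09]
```

Request:
arm_command(slide=[[0.001,0,0.01],[0.001,0.001,0.012],[0,0.001,0.01],[0,0,0.006],[0,0,0.003],[0,0,0.001],[0,0,0],[0,0,0]], angular=[[0,0,0.7],[0,0,0],[0,0,0],[0,0,0],[0,0,0],[0,0,0],[0,0,0],[0,0,0]], hand=[0.045,0.045,0.045,0.045,0.045,0.045,0.045,0.045])

```text
time: 20.6
tool_pos: [0.5041, -0.0102, 0.0317]
tcp_rot: [-0.05, 3.141, 0.005]
wrist_force: [-0.2, -0.6, -0.7]
width: 0.571
```

```bash
python3 - <<'E'
from f import *
goto(.5055,-.0118,.0285,np.radians(1.9),8)
E
```

```text
t 20.6 pos [504.1 -10.2  31.7] F [-0.2 -0.6 -0.7] w 48.8 q6 -1.68 rotneed deg [ 0.18  0.01 -0.09]
world d mm [ 1.4 -1.6 -3.2]
total tool-frame d (mm) at start [-1.4 -1.7  3.2]  at end [-1.4 -1.7  3.2]
slide [[-0.0002, -0.0002, 0.0004], [-0.0002, -0.0002, 0.0004], [-0.0002, -0.0002, 0.0004], [-0.0002, -0.0002, 0.0004], [-0.0002, -0.0002, 0.0004], [-0.0002, -0.0002, 0.0004], [-0.0002, -0.0002, 0.0004], [-0.0002, -0.0002, 0.0004]]  ang/row [ 0.02  0.   -0.01]
```

Request:
arm_command(slide=[[0,-0.001,0.002],[-0.001,-0.001,0.001],[-0.001,0,0],[-0.001,0,0],[-0.0005,0,0],[-0.0005,0,0],[-0.0005,0,0],[0,0,0]], angular=[[0,0,0],[0,0,0],[0,0,0],[0,0,0],[0,0,0],[0,0,0],[0,0,0],[0,0,0]], hand=[0.045,0.045,0.045,0.045,0.045,0.045,0.045,0.045])

```text
time: 21.4
tool_pos: [0.5082, -0.0124, 0.0294]
tcp_rot: [0.05, -3.14, -0.005]
wrist_force: [-0.7, 0.3, 0.2]
width: 0.573
```

```bash
python3 - <<'E'
from f import *
goto(.5098,-.0117,.0285,np.radians(1.9),8)
E
```

```text
t 21.4 pos [508.2 -12.4  29.4] F [-0.7  0.3  0.2] w 48.9 q6 -1.68 rotneed deg [ 0.17 -0.08 -0.07]
world d mm [ 1.6  0.7 -0.9]
total tool-frame d (mm) at start [-1.7  0.6  0.9]  at end [-1.7  0.6  0.9]
slide [[-0.0002, 0.0001, 0.0001], [-0.0002, 0.0001, 0.0001], [-0.0002, 0.0001, 0.0001], [-0.0002, 0.0001, 0.0001], [-0.0002, 0.0001, 0.0001], [-0.0002, 0.0001, 0.0001], [-0.0002, 0.0001, 0.0001], [-0.0002, 0.0001, 0.0001]]  ang/row [ 0.02 -0.01 -0.01]
```

Request:
arm_command(slide=[[-0.0005,0.0005,0.0005],[-0.0005,0,0.0005],[-0.0005,0,0],[-0.0005,0,0],[-0.0005,0,0],[-0.0005,0,0],[-0.0005,0,0],[-0.0005,0,0]], angular=[[0,0,0],[0,0,0],[0,0,0],[0,0,0],[0,0,0],[0,0,0],[0,0,0],[0,0,0]], hand=[0.045,0.045,0.045,0.045,0.045,0.045,0.045,0.045])

```text
time: 22.2
tool_pos: [0.5083, -0.0118, 0.0275]
tcp_rot: [0.05, -3.131, -0.005]
wrist_force: [-5.1, -0.9, 4.8]
width: 0.573
```

```bash
python3 - <<'E'
from f import *
goto(.5098,-.0117,.0275,np.radians(1.9),8)
E
```

```text
t 22.2 pos [508.3 -11.8  27.5] F [-5.1 -0.9  4.8] w 49.0 q6 -1.68 rotneed deg [ 0.18 -0.59 -0.06]
world d mm [ 1.5  0.1 -0. ]
total tool-frame d (mm) at start [-1.5  0.1  0. ]  at end [-1.5  0.1  0. ]
slide [[-0.0002, 0.0, 0.0], [-0.0002, 0.0, 0.0], [-0.0002, 0.0, 0.0], [-0.0002, 0.0, 0.0], [-0.0002, 0.0, 0.0], [-0.0002, 0.0, 0.0], [-0.0002, 0.0, 0.0], [-0.0002, 0.0, 0.0]]  ang/row [ 0.02 -0.07 -0.01]
```

Request:
arm_command(slide=[[0,0,0],[0,0,0],[0,0,0],[0,0,0],[0,0,0],[0,0,-0.01],[0,0,-0.03],[0,0,-0.04]], angular=[[0,0,0],[0,0,0],[0,0,0],[0,0,0],[0,0,0],[0,0,0],[0,0,0],[0,0,0]], hand=[0.045,0.062,0.062,0.062,0.065,0.075,0.075,0.075])

```text
time: 23.0
tool_pos: [0.5087, -0.0116, 0.1062]
tcp_rot: [0.05, -3.129, -0.006]
wrist_force: [0.5, 0.0, 0.0]
width: 0.871
```

```bash
python3 - <<'E'
from f import *
goto(.6445,.1790,.14,np.radians(11),8)
ims=shots("6")
for a in [(644,179,11,25),(543.6,-156.5,29,25)]: print(a,np.round(fitpart(ims,*a),2))
cv2.imwrite("pics/v6.png",cv2.resize(ims["side"][130:470,150:480][:,:,::-1],None,fx=1.7,fy=1.7))
E
```

```text
t 23.0 pos [508.7 -11.6 106.2] F [0.5 0.  0. ] w 74.4 q6 -1.68 rotneed deg [ 0.3  -0.67 -9.19]
world d mm [135.8 190.6  33.8]
total tool-frame d (mm) at start [-141.4  186.3  -34.7]  at end [-169.7  161.1  -33.8]
slide [[-0.0177, 0.0233, -0.0043], [-0.0181, 0.0229, -0.0043], [-0.0186, 0.0226, -0.0043], [-0.0191, 0.0222, -0.0043], [-0.0195, 0.0218, -0.0043], [-0.0199, 0.0214, -0.0043], [-0.0204, 0.021, -0.0043], [-0.0208, 0.0206, -0.0042]]  ang/row [ 0.04 -0.08 -1.15]
(644, 179, 11, 25) [6.4374e+02 1.7863e+02 1.1580e+01 8.0000e-02]
(543.6, -156.5, 29, 25) [ 550.35 -151.1    53.96    0.64]
```

View pics/v6.png

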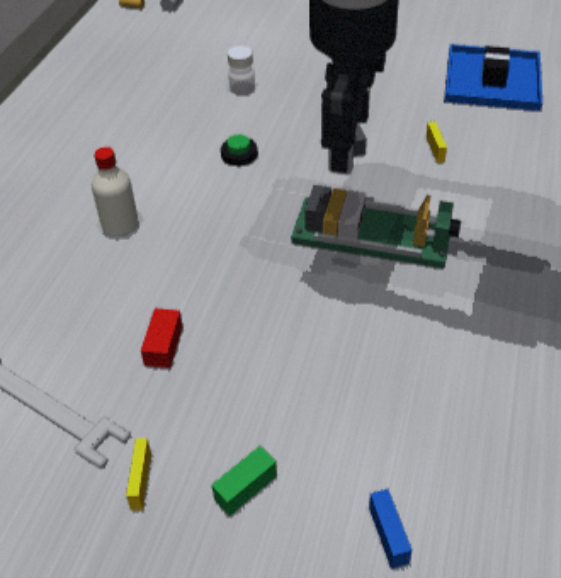

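Request:
arm_command(slide=[[-0.015,0.02,0],[-0.025,0.033,0],[-0.027,0.033,0],[-0.027,0.03,0],[-0.027,0.026,0],[-0.022,0.018,0],[-0.008,0.007,0],[0,0,0]], angular=[[0,-0.5,-1.5],[0,0,-1.5],[0,0,-1.6],[0,0,-1.6],[0,0,-1.6],[0,0,-1.6],[0,0,0],[0,0,0]], hand=[0.075,0.075,0.075,0.075,0.075,0.075,0.075,0.075])

```text
time: 23.9
tool_pos: [0.655, 0.1768, 0.1201]
tcp_rot: [-0.31, 3.104, 0.002]
wrist_force: [-0.9, -0.3, -0.8]
width: 0.88
```

```bash
python3 - <<'E'
from f import *
goto(.6443,.1788,.03,np.radians(11.5),8)
E
```

```text
t 23.9 pos [655.  176.8 120.1] F [-0.9 -0.3 -0.8] w 75.2 q6 -1.54 rotneed deg [-0.06  1.26 -0.09]
world d mm [-10.7   2.  -90.1]
total tool-frame d (mm) at start [12.1  4.2 89.8]  at end [10.1  4.1 90.1]
slide [[0.0015, 0.0005, 0.0112], [0.0015, 0.0005, 0.0112], [0.0015, 0.0005, 0.0112], [0.0014, 0.0005, 0.0112], [0.0014, 0.0005, 0.0112], [0.0014, 0.0005, 0.0113], [0.0013, 0.0005, 0.0113], [0.0013, 0.0005, 0.0113]]  ang/row [-0.01  0.16 -0.01]
```

Request:
arm_command(slide=[[0.006,0.003,0.015],[0.004,0.003,0.022],[0.002,0.003,0.022],[0,0.002,0.018],[0,0,0.01],[0,0,0.004],[0,0,0.001],[0,0,0]], angular=[[0,1.2,0],[0,0,0],[0,0,0],[0,0,0],[0,0,0],[0,0,0],[0,0,0],[0,0,0]], hand=[0.075,0.075,0.075,0.075,0.075,0.075,0.075,0.075])

```text
time: 24.7
tool_pos: [0.6316, 0.1765, 0.02]
tcp_rot: [0.298, -3.114, 0.007]
wrist_force: [-0.5, 0.6, 0.1]
width: 0.88
```

```bash
python3 - <<'E'
from f import *
goto(.6443,.1788,.015,np.radians(11.5),8)
E
```

```text
t 24.7 pos [631.6 176.5  20. ] F [-0.5  0.6  0.1] w 75.2 q6 -1.52 rotneed deg [-0.18 -0.8  -0.58]
world d mm [12.7  2.3 -5. ]
total tool-frame d (mm) at start [-13.   -0.2   4.9]  at end [-12.9  -0.3   5. ]
slide [[-0.0016, -0.0, 0.0006], [-0.0016, -0.0, 0.0006], [-0.0016, -0.0, 0.0006], [-0.0016, -0.0, 0.0006], [-0.0016, -0.0, 0.0006], [-0.0016, -0.0, 0.0006], [-0.0016, -0.0, 0.0006], [-0.0016, -0.0, 0.0006]]  ang/row [-0.02 -0.1  -0.07]
```

Request:
arm_command(slide=[[-0.004,0,0],[-0.005,0,0],[-0.003,0,0.001],[-0.001,0,0.001],[0,0,0.001],[0,0,0],[0,0,0],[0,0,0]], angular=[[0,-0.8,-0.5],[0,0,0],[0,0,0],[0,0,0],[0,0,0],[0,0,0],[0,0,0],[0,0,0]], hand=[0.075,0.075,0.075,0.075,0.075,0.075,0.075,0.075])

```text
time: 25.5
tool_pos: [0.6489, 0.18, 0.0209]
tcp_rot: [-0.313, 3.117, -0.003]
wrist_force: [0.2, -1.1, -0.9]
width: 0.876
```

```bash
python3 - <<'E'
from f import *
goto(.6443,.1788,.015,np.radians(11.5),8)
E
```

```text
t 25.5 pos [648.9 180.   20.9] F [ 0.2 -1.1 -0.9] w 74.8 q6 -1.53 rotneed deg [-0.17  0.48 -0.04]
world d mm [-4.6 -1.2 -5.9]
total tool-frame d (mm) at start [ 4.8 -0.3  5.8]  at end [ 4.8 -0.3  5.9]
slide [[0.0006, -0.0, 0.0007], [0.0006, -0.0, 0.0007], [0.0006, -0.0, 0.0007], [0.0006, -0.0, 0.0007], [0.0006, -0.0, 0.0007], [0.0006, -0.0, 0.0007], [0.0006, -0.0, 0.0007], [0.0006, -0.0, 0.0007]]  ang/row [-0.02  0.06 -0.  ]
```

Request:
arm_command(slide=[[0.002,0,0.002],[0.0015,0,0.002],[0.0005,0,0.001],[0,0,0],[0,0,0],[0,0,0],[0,0,0],[0,0,0]], angular=[[0,0,0],[0,0,0],[0,0,0],[0,0,0],[0,0,0],[0,0,0],[0,0,0],[0,0,0]], hand=[0.075,0.075,0.075,0.065,0.045,0.045,0.045,0.045])

```text
time: 26.3
tool_pos: [0.6443, 0.1791, 0.0153]
tcp_rot: [-0.313, 3.118, -0.003]
wrist_force: [0.5, -0.2, 0.6]
width: 0.577
```

Request:
arm_command(slide=[[0,0,0],[0,0,0],[0,0,0],[0,0,0],[0,0,-0.02],[0,0,-0.03],[0,0,-0.03],[0,0,-0.005]], angular=[[0,0,0],[0,0,0],[0,0,0],[0,0,0],[0,0,0],[0,0,0],[0,0,0],[0,0,0]], hand=[0.045,0.045,0.045,0.045,0.045,0.045,0.045,0.045])

```text
time: 27.1
tool_pos: [0.6408, 0.1785, 0.0987]
tcp_rot: [-0.314, 3.125, -0.005]
wrist_force: [1.0, -0.1, -0.5]
width: 0.569
```

```bash
python3 - <<'E'
from f import *
goto(.483,-.0125,.1,np.radians(1.9),8)
ims=shots("7")
cv2.imwrite("pics/v7.png",cv2.resize(ims["side"][130:470,150:480][:,:,::-1],None,fx=1.7,fy=1.7))
print(np.round(fitpart(ims,543.6,-156.5,29,25),1))
E
```

```text
t 27.1 pos [640.8 178.5  98.7] F [ 1.  -0.1 -0.5] w 48.6 q6 -1.53 rotneed deg [-0.18  0.03  9.56]
world d mm [-157.8 -191.     1.3]
total tool-frame d (mm) at start [ 192.6 -155.9   -0.9]  at end [ 164.  -185.7   -1.3]
slide [[0.0241, -0.0195, -0.0001], [0.0237, -0.02, -0.0001], [0.0232, -0.0205, -0.0001], [0.0228, -0.0209, -0.0001], [0.0224, -0.0214, -0.0001], [0.0219, -0.0219, -0.0001], [0.0215, -0.0223, -0.0002], [0.021, -0.0228, -0.0002]]  ang/row [-0.02  0.    1.2 ]
[ 543.5 -156.5   29.1    0. ]
```

View pics/v7.png

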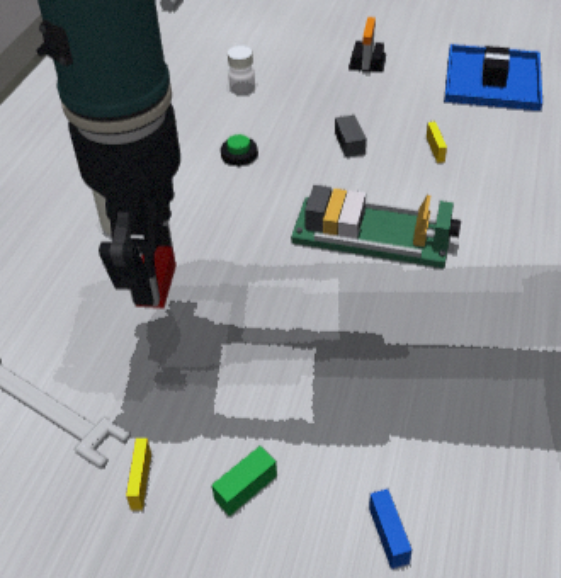

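Request:
arm_command(slide=[[0.02,-0.016,0],[0.032,-0.026,0],[0.034,-0.029,0],[0.034,-0.03,0],[0.03,-0.032,0],[0.019,-0.023,0],[0.007,-0.009,0],[0,0,0]], angular=[[0,0,1.3],[0,0,1.6],[0,0,1.6],[0,0,1.6],[0,0,1.6],[0,0,1.6],[0,0,0],[0,0,0]], hand=[0.045,0.045,0.045,0.045,0.045,0.045,0.045,0.045])

```text
time: 28.0
tool_pos: [0.4687, -0.013, 0.0806]
tcp_rot: [0.053, -3.115, 0.005]
wrist_force: [0.7, 0.4, -1.1]
width: 0.578
```

```bash
python3 - <<'E'
from f import *
goto(.483,-.0125,.06,np.radians(1.9),8)
E
```

```text
t 28.0 pos [468.7 -13.   80.6] F [ 0.7  0.4 -1.1] w 49.4 q6 -1.68 rotneed deg [-0.17 -1.48  0.07]
world d mm [ 14.3   0.5 -20.6]
total tool-frame d (mm) at start [-14.8   0.1  20.2]  at end [-14.3   0.   20.6]
slide [[-0.0019, 0.0, 0.0025], [-0.0018, 0.0, 0.0025], [-0.0018, 0.0, 0.0025], [-0.0018, 0.0, 0.0025], [-0.0018, 0.0, 0.0025], [-0.0018, 0.0, 0.0026], [-0.0018, 0.0, 0.0026], [-0.0018, 0.0, 0.0026]]  ang/row [-0.02 -0.19  0.01]
```

Request:
arm_command(slide=[[-0.003,0,0],[-0.003,0,0],[-0.003,0,0.003],[-0.002,0,0.004],[-0.001,0,0.004],[0,0,0.002],[0,0,0],[0,0,0]], angular=[[0,-0.5,0],[0,-0.5,0],[0,-0.4,0],[0,0,0],[0,0,0],[0,0,0],[0,0,0],[0,0,0]], hand=[0.045,0.045,0.045,0.045,0.045,0.045,0.045,0.045])

```text
time: 28.8
tool_pos: [0.4853, -0.0088, 0.0649]
tcp_rot: [-0.062, 3.14, -0.002]
wrist_force: [0.1, 0.2, -0.7]
width: 0.571
```

```bash
python3 - <<'E'
from f import *
goto(.483,-.0125,.03,np.radians(1.9),8)
E
```

```text
t 28.8 pos [485.3  -8.8  64.9] F [ 0.1  0.2 -0.7] w 48.8 q6 -1.68 rotneed deg [-0.09  0.07  0.36]
world d mm [ -2.3  -3.7 -34.9]
total tool-frame d (mm) at start [ 2.5 -3.5 35. ]  at end [ 2.4 -3.6 34.9]
slide [[0.0003, -0.0004, 0.0044], [0.0003, -0.0004, 0.0044], [0.0003, -0.0004, 0.0044], [0.0003, -0.0004, 0.0044], [0.0003, -0.0004, 0.0044], [0.0003, -0.0004, 0.0044], [0.0003, -0.0005, 0.0044], [0.0003, -0.0005, 0.0044]]  ang/row [-0.01  0.01  0.05]
```

Request:
arm_command(slide=[[0.0015,-0.0015,0],[0.0015,-0.0015,0.004],[0,0,0.009],[0,0,0.009],[0,0,0.007],[0,0,0.003],[0,0,0.001],[0,0,0]], angular=[[0,0,0.3],[0,0,0],[0,0,0],[0,0,0],[0,0,0],[0,0,0],[0,0,0],[0,0,0]], hand=[0.045,0.045,0.045,0.045,0.045,0.045,0.045,0.045])

```text
time: 29.6
tool_pos: [0.4812, -0.0125, 0.0284]
tcp_rot: [0.052, -3.141, 0.002]
wrist_force: [0.0, 0.7, -1.5]
width: 0.571
```

```bash
python3 - <<'E'
from f import *
goto(.4873,-.0124,.028,np.radians(1.9),8)
E
```

```text
t 29.6 pos [481.2 -12.5  28.4] F [ 0.   0.7 -1.5] w 48.8 q6 -1.68 rotneed deg [-0.08 -0.01 -0.  ]
world d mm [ 6.1  0.1 -0.4]
total tool-frame d (mm) at start [-6.1 -0.1  0.4]  at end [-6.1 -0.1  0.4]
slide [[-0.0008, -0.0, 0.0001], [-0.0008, -0.0, 0.0001], [-0.0008, -0.0, 0.0001], [-0.0008, -0.0, 0.0001], [-0.0008, -0.0, 0.0001], [-0.0008, -0.0, 0.0001], [-0.0008, -0.0, 0.0001], [-0.0008, -0.0, 0.0001]]  ang/row [-0.01 -0.   -0.  ]
```

Request:
arm_command(slide=[[-0.001,0,0],[-0.0015,0,0],[-0.001,0,0],[-0.0005,0,0],[-0.0005,0,0],[-0.0005,0,0],[-0.0005,0,0],[-0.0005,0,0]], angular=[[0,0,0],[0,0,0],[0,0,0],[0,0,0],[0,0,0],[0,0,0],[0,0,0],[0,0,0]], hand=[0.045,0.045,0.045,0.045,0.045,0.045,0.045,0.045])

```text
time: 30.4
tool_pos: [0.4865, -0.0123, 0.029]
tcp_rot: [0.053, -3.139, 0.003]
wrist_force: [-2.8, -0.0, 0.9]
width: 0.576
```

```bash
python3 - <<'E'
from f import *
goto(.4873,-.0124,.0275,np.radians(1.9),8)
E
```

```text
t 30.4 pos [486.5 -12.3  29. ] F [-2.8 -0.   0.9] w 49.2 q6 -1.68 rotneed deg [-0.09 -0.15  0.04]
world d mm [ 0.8 -0.1 -1.5]
total tool-frame d (mm) at start [-0.8 -0.2  1.5]  at end [-0.7 -0.2  1.5]
slide [[-0.0001, -0.0, 0.0002], [-0.0001, -0.0, 0.0002], [-0.0001, -0.0, 0.0002], [-0.0001, -0.0, 0.0002], [-0.0001, -0.0, 0.0002], [-0.0001, -0.0, 0.0002], [-0.0001, -0.0, 0.0002], [-0.0001, -0.0, 0.0002]]  ang/row [-0.01 -0.02  0.  ]
```

Contact; press down 1.5 mm more and push gently, then release.

Request:
arm_command(slide=[[0,0,0.001],[0,0,0.0008],[-0.0003,0,0.0005],[-0.0003,0,0.0005],[-0.0003,0,0],[-0.0003,0,0],[-0.0003,0,0],[0,0,0]], angular=[[0,0,0],[0,0,0],[0,0,0],[0,0,0],[0,0,0],[0,0,0],[0,0,0],[0,0,0]], hand=[0.045,0.045,0.045,0.045,0.045,0.045,0.045,0.045])

```text
time: 31.2
tool_pos: [0.4865, -0.0122, 0.0274]
tcp_rot: [0.054, -3.134, 0.003]
wrist_force: [-3.0, 0.6, 2.2]
width: 0.579
```

```bash
python3 - <<'E'
from f import *
goto(.4873,-.0124,.0275,np.radians(1.9),8)
E
```

```text
t 31.2 pos [486.5 -12.2  27.4] F [-3.   0.6  2.2] w 49.4 q6 -1.68 rotneed deg [-0.09 -0.39  0.06]
world d mm [ 0.8 -0.2  0.1]
total tool-frame d (mm) at start [-0.8 -0.2 -0.1]  at end [-0.8 -0.2 -0.1]
slide [[-0.0001, -0.0, -0.0], [-0.0001, -0.0, -0.0], [-0.0001, -0.0, -0.0], [-0.0001, -0.0, -0.0], [-0.0001, -0.0, -0.0], [-0.0001, -0.0, -0.0], [-0.0001, -0.0, -0.0], [-0.0001, -0.0, -0.0]]  ang/row [-0.01 -0.05  0.01]
```

Request:
arm_command(slide=[[0,0,0],[0,0,0],[0,0,0],[0,0,0],[0,0,-0.01],[0,0,-0.03],[0,0,-0.04],[0,0,-0.02]], angular=[[0,0,0],[0,0,0],[0,0,0],[0,0,0],[0,0,0],[0,0,0],[0,0,0],[0,0,0]], hand=[0.062,0.062,0.062,0.062,0.065,0.075,0.075,0.075])

```text
time: 32.0
tool_pos: [0.4872, -0.0119, 0.129]
tcp_rot: [0.052, -3.134, 0.001]
wrist_force: [1.4, 0.0, -1.0]
width: 0.878
```

```bash
python3 - <<'E'
from f import *
goto(.5445,-.1565,.12,np.radians(29.1-90),8)
E
```

```text
t 32.0 pos [487.2 -11.9 129. ] F [ 1.4  0.  -1. ] w 75.0 q6 -1.68 rotneed deg [-0.27 -0.35 62.81]
world d mm [  57.3 -144.6   -9. ]
total tool-frame d (mm) at start [ -52.5 -146.4    8.8]  at end [-154.2  -20.3    9. ]
slide [[-0.0066, -0.0183, 0.0011], [-0.009, -0.0172, 0.0011], [-0.0113, -0.0158, 0.0011], [-0.0133, -0.0142, 0.0011], [-0.0151, -0.0122, 0.0011], [-0.0167, -0.01, 0.0011], [-0.0179, -0.0077, 0.0011], [-0.0187, -0.0051, 0.0011]]  ang/row [-0.03 -0.04  7.85]
```

Request:
arm_command(slide=[[-0.0066,-0.018,0],[-0.009,-0.017,0],[-0.011,-0.016,0],[-0.013,-0.014,0],[-0.015,-0.012,0],[-0.016,-0.01,0],[-0.014,-0.005,0],[-0.005,0,0]], angular=[[0,0,7.8],[0,0,7.8],[0,0,7.8],[0,0,7.8],[0,0,7.8],[0,0,7.8],[0,0,7.8],[0,0,6]], hand=[0.075,0.07,0.065,0.06,0.06,0.06,0.06,0.06])

```text
time: 32.8
tool_pos: [0.5452, -0.1418, 0.1435]
tcp_rot: [1.588, 2.695, 0.005]
wrist_force: [0.1, 0.3, -0.1]
width: 0.699
```

Request:
arm_command(slide=[[0,0,0],[0,0,0],[0,0,0],[0,0,0],[0,0,0],[0,0,0],[0,0,0],[0,0,0]], angular=[[0,0,0],[0,0,0],[0,0,0],[0,0,0],[0,0,0],[0,0,0],[0,0,0],[0,0,0]], hand=[0.06,0.06,0.06,0.06,0.06,0.06,0.06,0.06])

```text
time: 33.6
tool_pos: [0.5452, -0.1408, 0.1453]
tcp_rot: [1.577, 2.7, 0.006]
wrist_force: [0.9, 0.7, -0.1]
width: 0.702
```

```bash
python3 - <<'E'
from f import *
goto(.5445,-.1565,.03,np.radians(29.1-90),8)
E
```

```text
t 33.6 pos [ 545.2 -140.8  145.3] F [ 0.9  0.7 -0.1] w 60.0 q6 -0.81 rotneed deg [0.62 0.62 0.34]
world d mm [  -0.7  -15.7 -115.3]
total tool-frame d (mm) at start [-12.   -9.5 115.4]  at end [-13.3  -8.2 115.3]
slide [[-0.0015, -0.0012, 0.0144], [-0.0015, -0.0012, 0.0144], [-0.0015, -0.0012, 0.0144], [-0.0016, -0.0011, 0.0144], [-0.0016, -0.0011, 0.0144], [-0.0016, -0.0011, 0.0144], [-0.0016, -0.0011, 0.0144], [-0.0016, -0.001, 0.0144]]  ang/row [0.08 0.08 0.04]
```

Request:
arm_command(slide=[[-0.005,-0.003,0.015],[-0.005,-0.003,0.022],[-0.002,-0.002,0.025],[0,0,0.023],[0,0,0.017],[0,0,0.008],[0,0,0.002],[0,0,0]], angular=[[0,0,0.3],[0,0,0],[0,0,0],[0,0,0],[0,0,0],[0,0,0],[0,0,0],[0,0,0]], hand=[0.06,0.06,0.06,0.06,0.06,0.06,0.06,0.06])

```text
time: 34.4
tool_pos: [0.5446, -0.1582, 0.0244]
tcp_rot: [1.586, 2.696, 0.004]
wrist_force: [0.5, 0.1, 0.5]
width: 0.701
```

```bash
python3 - <<'E'
from f import *
goto(.5445,-.1565,.018,np.radians(29.1-90),8)
E
```

```text
t 34.4 pos [ 544.6 -158.2   24.4] F [0.5 0.1 0.5] w 59.9 q6 -0.83 rotneed deg [ 0.54  0.6  -0.03]
world d mm [-0.1  1.7 -6.4]
total tool-frame d (mm) at start [1.6 0.7 6.4]  at end [1.5 0.8 6.4]
slide [[0.0002, 0.0001, 0.0008], [0.0002, 0.0001, 0.0008], [0.0002, 0.0001, 0.0008], [0.0002, 0.0001, 0.0008], [0.0002, 0.0001, 0.0008], [0.0002, 0.0001, 0.0008], [0.0002, 0.0001, 0.0008], [0.0002, 0.0001, 0.0008]]  ang/row [ 0.07  0.07 -0.  ]
```

Good position; lower 6 mm and squeeze across the thickness at low force to centre.

Request:
arm_command(slide=[[0.0005,0.0005,0.003],[0.0005,0,0.003],[0,0,0],[0,0,0],[0,0,0],[0,0,0],[0,0,0],[0,0,0]], angular=[[0,0,0],[0,0,0],[0,0,0],[0,0,0],[0,0,0],[0,0,0],[0,0,0],[0,0,0]], hand=[0.06,0.06,0.02,0.02,0.02,0.02,0.02,0.02], squeeze=25)

```text
time: 35.2
tool_pos: [0.547, -0.1578, 0.0211]
tcp_rot: [1.582, 2.691, 0.006]
wrist_force: [0.4, -0.2, 0.2]
width: 0.285
```

```bash
python3 - <<'E'
from f import *
goto(.5445,-.1565,.018,np.radians(29.1-90),8)
E
```

```text
t 35.2 pos [ 547.  -157.8   21.1] F [ 0.4 -0.2  0.2] w 24.3 q6 -0.83 rotneed deg [ 0.77  0.85 -0.01]
world d mm [-2.5  1.3 -3.1]
total tool-frame d (mm) at start [ 2.4 -1.6  3.1]  at end [ 2.3 -1.5  3.1]
slide [[0.0003, -0.0002, 0.0004], [0.0003, -0.0002, 0.0004], [0.0003, -0.0002, 0.0004], [0.0003, -0.0002, 0.0004], [0.0003, -0.0002, 0.0004], [0.0003, -0.0002, 0.0004], [0.0003, -0.0002, 0.0004], [0.0003, -0.0002, 0.0004]]  ang/row [ 0.1   0.11 -0.  ]
```

Request:
arm_command(slide=[[0,0,0],[0,0,0],[0,0,0],[0,0,-0.01],[0,0,-0.02],[0,0,-0.02],[0,0,-0.01],[0,0,0]], angular=[[0,0,0],[0,0,0],[0,0,0],[0,0,0],[0,0,0],[0,0,4],[0,0,8],[0,0,8]], hand=[0.045,0.045,0.045,0.06,0.06,0.07,0.075,0.075], squeeze=40)

```text
time: 36.0
tool_pos: [0.5468, -0.1576, 0.0865]
tcp_rot: [2.039, 2.364, 0.013]
wrist_force: [-0.3, -0.0, 0.1]
width: 0.879
```

Request:
arm_command(slide=[[0,0,0],[0,0,0],[0,0,0],[0,0,0],[0,0,0],[0,0,0],[0,0,0],[0,0,0]], angular=[[0,0,8.5],[0,0,8.5],[0,0,8.5],[0,0,8.5],[0,0,8.5],[0,0,8.5],[0,0,8.5],[0,0,7]], hand=[0.075,0.075,0.075,0.075,0.075,0.075,0.075,0.075])

```text
time: 36.8
tool_pos: [0.5504, -0.1587, 0.0962]
tcp_rot: [3.01, 0.833, 0.042]
wrist_force: [-0.8, -0.6, -0.5]
width: 0.886
```

```bash
python3 - <<'E'
from f import *
goto(.5459,-.1557,.05,np.radians(29.1),8)
E
```

```text
t 36.8 pos [ 550.4 -158.7   96.2] F [-0.8 -0.6 -0.5] w 75.6 q6 0.71 rotneed deg [ 1.39 -1.24  1.83]
world d mm [ -4.5   3.  -46.2]
total tool-frame d (mm) at start [-3.3 -6.  46. ]  at end [-2.5 -4.8 46.2]
slide [[-0.0004, -0.0008, 0.0058], [-0.0004, -0.0007, 0.0058], [-0.0004, -0.0007, 0.0058], [-0.0004, -0.0007, 0.0058], [-0.0004, -0.0007, 0.0058], [-0.0003, -0.0007, 0.0058], [-0.0003, -0.0006, 0.0058], [-0.0003, -0.0006, 0.0058]]  ang/row [ 0.17 -0.16  0.23]
```

Request:
arm_command(slide=[[-0.001,-0.002,0.01],[-0.001,-0.002,0.013],[0,0,0.013],[0,0,0.008],[0,0,0.004],[0,0,0.001],[0,0,0],[0,0,0]], angular=[[0.6,-0.6,0.9],[0.6,-0.6,0.9],[0,0,0],[0,0,0],[0,0,0],[0,0,0],[0,0,0],[0,0,0]], hand=[0.075,0.075,0.075,0.075,0.075,0.075,0.075,0.075])

```text
time: 37.6
tool_pos: [0.5463, -0.1561, 0.0428]
tcp_rot: [3.038, 0.797, -0.003]
wrist_force: [-0.7, -1.1, 0.4]
width: 0.881
```

```bash
python3 - <<'E'
from f import *
goto(.5459,-.1557,.0155,np.radians(29.1),8)
E
```

```text
t 37.6 pos [ 546.3 -156.1   42.8] F [-0.7 -1.1  0.4] w 75.3 q6 0.74 rotneed deg [0.02 0.12 0.32]
world d mm [ -0.4   0.4 -27.3]
total tool-frame d (mm) at start [-0.1 -0.6 27.3]  at end [-0.2 -0.5 27.3]
slide [[-0.0, -0.0001, 0.0034], [-0.0, -0.0001, 0.0034], [-0.0, -0.0001, 0.0034], [-0.0, -0.0001, 0.0034], [-0.0, -0.0001, 0.0034], [-0.0, -0.0001, 0.0034], [-0.0, -0.0001, 0.0034], [-0.0, -0.0001, 0.0034]]  ang/row [0.   0.01 0.04]
```

Request:
arm_command(slide=[[0,0,0.008],[0,0,0.009],[0,0,0.006],[0,0,0.003],[0,0,0.001],[0,0,0],[0,0,0],[0,0,0]], angular=[[0,0,0.3],[0,0,0],[0,0,0],[0,0,0],[0,0,0],[0,0,0],[0,0,0],[0,0,0]], hand=[0.075,0.075,0.075,0.075,0.075,0.075,0.075,0.075])

```text
time: 38.4
tool_pos: [0.5472, -0.1565, 0.0145]
tcp_rot: [3.039, 0.789, -0.0]
wrist_force: [-0.1, 0.1, 0.2]
width: 0.878
```

```bash
python3 - <<'E'
from f import *
goto(.5459,-.1557,.0155,np.radians(29.1),8)
E
```

```text
t 38.4 pos [ 547.2 -156.5   14.5] F [-0.1  0.1  0.2] w 75.0 q6 0.74 rotneed deg [0.12 0.03 0.01]
world d mm [-1.3  0.8  1. ]
total tool-frame d (mm) at start [-0.8 -1.3 -1. ]  at end [-0.8 -1.3 -1. ]
slide [[-0.0001, -0.0002, -0.0001], [-0.0001, -0.0002, -0.0001], [-0.0001, -0.0002, -0.0001], [-0.0001, -0.0002, -0.0001], [-0.0001, -0.0002, -0.0001], [-0.0001, -0.0002, -0.0001], [-0.0001, -0.0002, -0.0001], [-0.0001, -0.0002, -0.0001]]  ang/row [0.01 0.   0.  ]
```

Request:
arm_command(slide=[[-0.0008,-0.001,-0.001],[0,0,0],[0,0,0],[0,0,0],[0,0,0],[0,0,0],[0,0,0],[0,0,0]], angular=[[0,0,0],[0,0,0],[0,0,0],[0,0,0],[0,0,0],[0,0,0],[0,0,0],[0,0,0]], hand=[0.07,0.06,0.045,0.045,0.045,0.045,0.045,0.045])

```text
time: 39.2
tool_pos: [0.5463, -0.156, 0.0166]
tcp_rot: [3.038, 0.789, 0.002]
wrist_force: [0.5, -0.6, 1.1]
width: 0.576
```

```bash
python3 - <<'E'
from f import *
s,R=st(); ex=np.array([np.cos(np.radians(29.1)),np.sin(np.radians(29.1))]); print("finger - part along part x (mm):", s["tool_pos"][:2]@ex*1000-(547.0*ex[0]-157.8*ex[1]))
goto(.460,-.0133,.1,np.radians(1.9),8)
E
```

```text
finger - part along part x (mm): 0.3123947240005691
t 39.2 pos [ 546.3 -156.    16.6] F [ 0.5 -0.6  1.1] w 49.2 q6 0.74 rotneed deg [ 0.15 -0.06 27.2 ]
world d mm [-86.3 142.7  83.4]
total tool-frame d (mm) at start [  -6.  -166.4  -83.9]  at end [ -81.6 -145.5  -83.4]
slide [[-0.0008, -0.0208, -0.0105], [-0.002, -0.0207, -0.0105], [-0.0032, -0.0206, -0.0105], [-0.0044, -0.0204, -0.0105], [-0.0056, -0.0201, -0.0105], [-0.0068, -0.0197, -0.0105], [-0.008, -0.0193, -0.0104], [-0.0091, -0.0188, -0.0104]]  ang/row [ 0.02 -0.01  3.4 ]
```

Request:
arm_command(slide=[[0,0,-0.025],[0,-0.005,-0.035],[-0.003,-0.028,-0.01],[-0.005,-0.036,0],[-0.008,-0.036,0],[-0.01,-0.026,0],[-0.006,-0.009,0],[0,0,0]], angular=[[0,0,0],[0,0,4],[0,0,5],[0,0,5],[0,0,5],[0,0,5],[0,0,3],[0,0,0]], hand=[0.045,0.045,0.045,0.045,0.045,0.045,0.045,0.045])

```text
time: 40.0
tool_pos: [0.4695, -0.0258, 0.0857]
tcp_rot: [3.141, 0.024, -0.006]
wrist_force: [-0.3, 0.1, -2.4]
width: 0.573
```

```bash
python3 - <<'E'
from f import *
goto(.458,-.0134,.06,np.radians(1.9),8)
E
```

```text
t 40.0 pos [469.5 -25.8  85.7] F [-0.3  0.1 -2.4] w 48.9 q6 1.45 rotneed deg [ 0.02  0.21 -1.04]
world d mm [-11.5  12.4 -25.7]
total tool-frame d (mm) at start [-11.2 -12.6  25.8]  at end [-11.1 -12.8  25.7]
slide [[-0.0014, -0.0016, 0.0032], [-0.0014, -0.0016, 0.0032], [-0.0014, -0.0016, 0.0032], [-0.0014, -0.0016, 0.0032], [-0.0014, -0.0016, 0.0032], [-0.0014, -0.0016, 0.0032], [-0.0014, -0.0016, 0.0032], [-0.0014, -0.0016, 0.0032]]  ang/row [ 0.    0.03 -0.13]
```

Request:
arm_command(slide=[[-0.003,-0.003,0],[-0.004,-0.004,0.002],[-0.003,-0.003,0.004],[-0.001,-0.001,0.006],[0,0,0.005],[0,0,0.002],[0,0,0],[0,0,0]], angular=[[0,0,-0.5],[0,0,-0.5],[0,0,0],[0,0,0],[0,0,0],[0,0,0],[0,0,0],[0,0,0]], hand=[0.045,0.045,0.045,0.045,0.045,0.045,0.045,0.045])

```text
time: 40.8
tool_pos: [0.4581, -0.0165, 0.064]
tcp_rot: [3.14, 0.056, -0.007]
wrist_force: [-0.2, -0.8, -2.1]
width: 0.571
```

```bash
python3 - <<'E'
from f import *
goto(.459,-.0133,.03,np.radians(1.9),8)
E
```

```text
t 40.8 pos [458.1 -16.5  64. ] F [-0.2 -0.8 -2.1] w 48.8 q6 1.45 rotneed deg [0.06 0.27 0.14]
world d mm [  0.9   3.2 -34. ]
total tool-frame d (mm) at start [ 1.2 -3.2 34. ]  at end [ 1.  -3.2 34. ]
slide [[0.0001, -0.0004, 0.0042], [0.0001, -0.0004, 0.0042], [0.0001, -0.0004, 0.0042], [0.0001, -0.0004, 0.0042], [0.0001, -0.0004, 0.0042], [0.0001, -0.0004, 0.0042], [0.0001, -0.0004, 0.0042], [0.0001, -0.0004, 0.0042]]  ang/row [0.01 0.03 0.02]
```

Request:
arm_command(slide=[[0,-0.0015,0.003],[0,-0.0015,0.007],[0,0,0.009],[0,0,0.008],[0,0,0.004],[0,0,0.001],[0,0,0],[0,0,0]], angular=[[0,0,0],[0,0,0],[0,0,0],[0,0,0],[0,0,0],[0,0,0],[0,0,0],[0,0,0]], hand=[0.045,0.045,0.045,0.045,0.045,0.045,0.045,0.045])

```text
time: 41.6
tool_pos: [0.458, -0.0134, 0.0289]
tcp_rot: [3.14, 0.056, -0.008]
wrist_force: [-0.4, -0.5, -2.1]
width: 0.574
```

```bash
python3 - <<'E'
from f import *
goto(.4625,-.0132,.0286,np.radians(1.9),8)
E
```

```text
t 41.6 pos [458.  -13.4  28.9] F [-0.4 -0.5 -2.1] w 49.0 q6 1.45 rotneed deg [0.06 0.29 0.14]
world d mm [ 4.5  0.2 -0.3]
total tool-frame d (mm) at start [ 4.5 -0.   0.2]  at end [ 4.5 -0.   0.3]
slide [[0.0006, -0.0, 0.0], [0.0006, -0.0, 0.0], [0.0006, -0.0, 0.0], [0.0006, -0.0, 0.0], [0.0006, -0.0, 0.0], [0.0006, -0.0, 0.0], [0.0006, -0.0, 0.0], [0.0006, -0.0, 0.0]]  ang/row [0.01 0.04 0.02]
```

Request:
arm_command(slide=[[0.001,0,0],[0.001,0,0],[0.0005,0,0],[0.0005,0,0],[0.0005,0,0],[0.0005,0,0],[0.0005,0,0],[0.0005,0,0]], angular=[[0,0,0],[0,0,0],[0,0,0],[0,0,0],[0,0,0],[0,0,0],[0,0,0],[0,0,0]], hand=[0.045,0.045,0.045,0.045,0.045,0.045,0.045,0.045])

```text
time: 42.4
tool_pos: [0.4618, -0.0134, 0.0292]
tcp_rot: [3.14, 0.056, -0.013]
wrist_force: [-2.7, -1.2, -1.5]
width: 0.57
```

```bash
python3 - <<'E'
from f import *
goto(.4625,-.0132,.0286,np.radians(1.9),8)
E
```

```text
t 42.4 pos [461.8 -13.4  29.2] F [-2.7 -1.2 -1.5] w 48.7 q6 1.46 rotneed deg [0.07 0.47 0.14]
world d mm [ 0.7  0.2 -0.6]
total tool-frame d (mm) at start [ 0.8 -0.2  0.6]  at end [ 0.8 -0.2  0.6]
slide [[0.0001, -0.0, 0.0001], [0.0001, -0.0, 0.0001], [0.0001, -0.0, 0.0001], [0.0001, -0.0, 0.0001], [0.0001, -0.0, 0.0001], [0.0001, -0.0, 0.0001], [0.0001, -0.0, 0.0001], [0.0001, -0.0, 0.0001]]  ang/row [0.01 0.06 0.02]
```

Contact. Settle down onto the floor while pressing.

Request:
arm_command(slide=[[0.0003,0,0.0005],[0.0003,0,0.0005],[0.0003,0,0.0005],[0.0003,0,0.0005],[0.0003,0,0.0003],[0.0003,0,0.0003],[0.0003,0,0],[0.0003,0,0]], angular=[[0,0,0],[0,0,0],[0,0,0],[0,0,0],[0,0,0],[0,0,0],[0,0,0],[0,0,0]], hand=[0.045,0.045,0.045,0.045,0.045,0.045,0.045,0.045])

```text
time: 43.2
tool_pos: [0.4618, -0.0134, 0.0286]
tcp_rot: [3.14, 0.056, -0.024]
wrist_force: [-5.5, -1.0, 3.0]
width: 0.573
```

```bash
python3 - <<'E'
from f import *
goto(.4625,-.0132,.0286,np.radians(1.9),8)
E
```

```text
t 43.2 pos [461.8 -13.4  28.6] F [-5.5 -1.   3. ] w 48.9 q6 1.46 rotneed deg [0.06 0.86 0.14]
world d mm [ 0.7  0.2 -0. ]
total tool-frame d (mm) at start [ 0.7 -0.1 -0. ]  at end [ 0.7 -0.1  0. ]
slide [[0.0001, -0.0, -0.0], [0.0001, -0.0, -0.0], [0.0001, -0.0, -0.0], [0.0001, -0.0, -0.0], [0.0001, -0.0, -0.0], [0.0001, -0.0, 0.0], [0.0001, -0.0, 0.0], [0.0001, -0.0, 0.0]]  ang/row [0.01 0.11 0.02]
```

Request:
arm_command(slide=[[0,0,0],[0,0,0],[0,0,0],[0,0,0],[0,0,-0.01],[0,0,-0.03],[0,0,-0.04],[0,0,-0.02]], angular=[[0,0,0],[0,0,0],[0,0,0],[0,0,0],[0,0,0],[0,0,0],[0,0,0],[0,0,0]], hand=[0.062,0.062,0.062,0.062,0.065,0.07,0.06,0.05])

```text
time: 44.0
tool_pos: [0.465, -0.013, 0.1316]
tcp_rot: [3.14, 0.056, -0.018]
wrist_force: [0.9, 0.5, -0.1]
width: 0.587
```

```bash
python3 - <<'E'
from f import *
goto(.5605,-.3335,.13,np.radians(5-90),8)
ims=shots("8")
s=ims["side"][200:290,305:425][:,:,::-1]; cv2.imwrite("pics/v8.png",cv2.resize(s,None,fx=6,fy=6,interpolation=cv2.INTER_CUBIC))
E
```

```text
t 44.0 pos [465.  -13.  131.6] F [ 0.9  0.5 -0.1] w 50.1 q6 1.46 rotneed deg [ 0.53  0.51 87.05]
world d mm [  95.5 -320.5   -1.6]
total tool-frame d (mm) at start [ 84.  323.8   0.8]  at end [327.6 -67.1   1.6]
slide [[0.0105, 0.0405, 0.0001], [0.0179, 0.0378, 0.0001], [0.0247, 0.0337, 0.0], [0.0307, 0.0284, 0.0], [0.0355, 0.0221, 0.0001], [0.039, 0.015, 0.0001], [0.0411, 0.0074, 0.0001], [0.0418, -0.0005, 0.0001]]  ang/row [ 0.07  0.06 10.88]
```

View pics/v8.png

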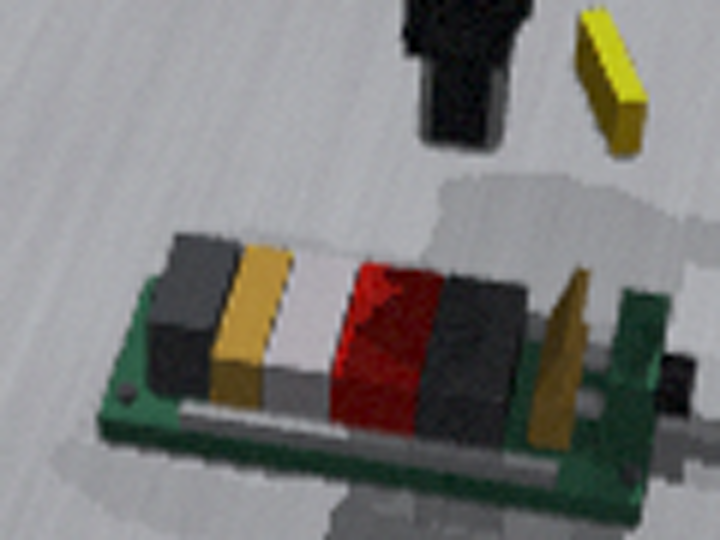

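```bash
python3 - <<'E'
from f import *
s,R=st(); d=np.array([95.5,-320.5,0])/11
Rk=R.copy()
for k in range(11):
    print(k,np.round(Rk.T@d,0)); Rk=Rk@Ro.from_rotvec([0,0,np.radians(-8.45)]).as_matrix()
E
```

```text
0 [ 8. 29. -0.]
1 [ 3. 30. -0.]
2 [-1. 30. -0.]
3 [-6. 30. -0.]
4 [-10.  29.  -0.]
5 [-14.  27.  -0.]
6 [-18.  25.  -0.]
7 [-21.  22.  -0.]
8 [-24.  18.  -0.]
9 [-27.  15.  -0.]
10 [-29.  10.  -0.]
```

Request:
arm_command(slide=[[0.008,0.029,0],[0.003,0.03,0],[-0.001,0.03,0],[-0.006,0.03,0],[-0.01,0.029,0],[-0.014,0.027,0],[-0.018,0.025,0],[-0.021,0.022,0]], angular=[[0,0,-8.4],[0,0,-8.4],[0,0,-8.4],[0,0,-8.4],[0,0,-8.4],[0,0,-8.4],[0,0,-8.4],[0,0,-8.4]], hand=[0.05,0.05,0.05,0.05,0.05,0.05,0.05,0.05])

```text
time: 44.9
tool_pos: [0.538, -0.2488, 0.1282]
tcp_rot: [-2.552, -1.818, 0.012]
wrist_force: [-0.2, 0.1, 0.9]
width: 0.58
```

```bash
python3 - <<'E'
from f import *
goto(.5605,-.3335,.13,np.radians(5-90),8)
E
```

```text
t 44.9 pos [ 538.  -248.8  128.2] F [-0.2  0.1  0.9] w 49.6 q6 -0.14 rotneed deg [ -0.63  -0.06 -24.05]
world d mm [ 22.5 -84.7   1.8]
total tool-frame d (mm) at start [-72.8  48.9  -2.2]  at end [-86.4  15.   -1.8]
slide [[-0.0091, 0.0061, -0.0003], [-0.0094, 0.0056, -0.0003], [-0.0097, 0.0051, -0.0003], [-0.0099, 0.0046, -0.0003], [-0.0102, 0.0041, -0.0002], [-0.0104, 0.0035, -0.0002], [-0.0105, 0.003, -0.0002], [-0.0107, 0.0024, -0.0002]]  ang/row [-0.08 -0.01 -3.01]
```

Request:
arm_command(slide=[[-0.014,0.009,0],[-0.017,0.009,0],[-0.02,0.008,0],[-0.016,0.005,0],[-0.009,0.001,0],[-0.003,0,0],[0,0,0],[0,0,0]], angular=[[0,0,-6],[0,0,-7],[0,0,-6],[0,0,-4],[0,0,-1],[0,0,0],[0,0,0],[0,0,0]], hand=[0.05,0.05,0.05,0.05,0.05,0.05,0.05,0.05])

```text
time: 45.7
tool_pos: [0.5577, -0.3376, 0.1194]
tcp_rot: [-2.093, -2.317, 0.012]
wrist_force: [-1.1, 0.2, 0.1]
width: 0.59
```

```bash
python3 - <<'E'
from f import *
goto(.5605,-.3335,.05,np.radians(5-90),8)
E
```

```text
t 45.7 pos [ 557.7 -337.6  119.4] F [-1.1  0.2  0.1] w 50.4 q6 -0.68 rotneed deg [-1.06 -0.53  0.83]
world d mm [  2.8   4.1 -69.4]
total tool-frame d (mm) at start [ 3.2  4.5 69.3]  at end [ 3.9  3.2 69.4]
slide [[0.0004, 0.0006, 0.0087], [0.0004, 0.0005, 0.0087], [0.0004, 0.0005, 0.0087], [0.0004, 0.0005, 0.0087], [0.0004, 0.0005, 0.0087], [0.0005, 0.0005, 0.0087], [0.0005, 0.0004, 0.0087], [0.0005, 0.0004, 0.0087]]  ang/row [-0.13 -0.07  0.1 ]
```

Request:
arm_command(slide=[[0.002,0.002,0.012],[0.002,0.002,0.018],[0,0,0.016],[0,0,0.012],[0,0,0.007],[0,0,0.003],[0,0,0],[0,0,0]], angular=[[-0.5,-0.3,0.8],[-0.5,-0.2,0],[0,0,0],[0,0,0],[0,0,0],[0,0,0],[0,0,0],[0,0,0]], hand=[0.05,0.05,0.05,0.05,0.05,0.05,0.05,0.05])

```text
time: 46.5
tool_pos: [0.561, -0.3302, 0.0487]
tcp_rot: [-2.12, -2.317, 0.0]
wrist_force: [-0.3, -0.5, 0.1]
width: 0.583
```

```bash
python3 - <<'E'
from f import *
goto(.5605,-.3335,.046,np.radians(5-90),8)
ims=shots("9")
s=ims["side"][130:200,320:440][:,:,::-1]; cv2.imwrite("pics/v9.png",cv2.resize(s,None,fx=6,fy=6,interpolation=cv2.INTER_CUBIC))
E
```

```text
t 46.5 pos [ 561.  -330.2   48.7] F [-0.3 -0.5  0.1] w 49.8 q6 -0.66 rotneed deg [-0.04 -0.04  0.08]
world d mm [-0.5 -3.3 -2.7]
total tool-frame d (mm) at start [-3.2 -0.8  2.7]  at end [-3.2 -0.8  2.7]
slide [[-0.0004, -0.0001, 0.0003], [-0.0004, -0.0001, 0.0003], [-0.0004, -0.0001, 0.0003], [-0.0004, -0.0001, 0.0003], [-0.0004, -0.0001, 0.0003], [-0.0004, -0.0001, 0.0003], [-0.0004, -0.0001, 0.0003], [-0.0004, -0.0001, 0.0003]]  ang/row [-0.   -0.    0.01]
```

View pics/v9.png

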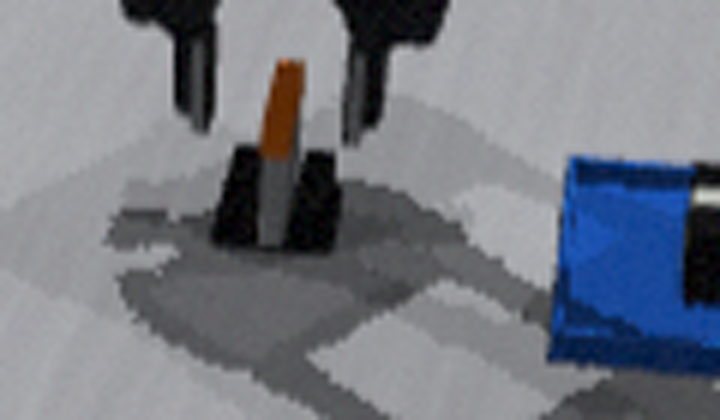

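Request:
arm_command(slide=[[-0.0015,0,0.001],[-0.0015,0,0.001],[0,0,0],[0,0,0],[0,0,0],[0,0,0],[0,0,0],[0,0,0]], angular=[[0,0,0],[0,0,0],[0,0,0],[0,0,0],[0,0,0],[0,0,0],[0,0,0],[0,0,0]], hand=[0.045,0.03,0.02,0.005,0.005,0.005,0.005,0.005], squeeze=20)

```text
time: 47.4
tool_pos: [0.5627, -0.3347, 0.0489]
tcp_rot: [2.119, 2.315, 0.001]
wrist_force: [-0.6, -0.3, 0.4]
width: 0.109
```

```bash
python3 - <<'E'
from f import *
goto(.5605,-.3335,.046,np.radians(5-90),8)
E
```

```text
t 47.4 pos [ 562.7 -334.7   48.9] F [-0.6 -0.3  0.4] w 9.3 q6 -0.66 rotneed deg [0.15 0.11 0.05]
world d mm [-2.2  1.2 -2.9]
total tool-frame d (mm) at start [ 1.4 -2.1  2.9]  at end [ 1.4 -2.   2.9]
slide [[0.0002, -0.0003, 0.0004], [0.0002, -0.0003, 0.0004], [0.0002, -0.0003, 0.0004], [0.0002, -0.0003, 0.0004], [0.0002, -0.0003, 0.0004], [0.0002, -0.0003, 0.0004], [0.0002, -0.0003, 0.0004], [0.0002, -0.0003, 0.0004]]  ang/row [0.02 0.01 0.01]
```

Request:
arm_command(slide=[[0,0,0],[0,0,0],[0,0,0],[0,0,-0.015],[0,0,-0.03],[0,0,-0.02],[0,0,0],[0,0,0]], angular=[[0,0,0],[0,0,0],[0,0,0],[0,0,0],[0,0,0],[0,0,0],[0,0,8],[0,0,8]], hand=[0.03,0.04,0.045,0.05,0.06,0.07,0.075,0.075], squeeze=40)

```text
time: 48.2
tool_pos: [0.5628, -0.3347, 0.1205]
tcp_rot: [2.429, 1.987, 0.002]
wrist_force: [0.1, -0.3, -0.4]
width: 0.878
```

Request:
arm_command(slide=[[0,0,0],[0,0,0],[0,0,0],[0,0,0],[0,0,0],[0,0,0],[0,0,0],[0,0,0]], angular=[[0,0,8.5],[0,0,8.5],[0,0,8.5],[0,0,8.5],[0,0,8.5],[0,0,8.5],[0,0,8.5],[0,0,8.5]], hand=[0.075,0.075,0.075,0.075,0.075,0.075,0.075,0.075])

```text
time: 49.0
tool_pos: [0.5665, -0.3369, 0.1342]
tcp_rot: [3.12, 0.267, 0.022]
wrist_force: [0.9, -0.2, 1.2]
width: 0.877
```

```bash
python3 - <<'E'
from f import *
goto(.5627,-.334,.07,np.radians(5),8)
E
```

```text
t 49.0 pos [ 566.5 -336.9  134.2] F [ 0.9 -0.2  1.2] w 74.9 q6 0.83 rotneed deg [ 0.63 -0.77  4.8 ]
world d mm [ -3.8   2.9 -64.2]
total tool-frame d (mm) at start [-4.  -4.2 64.1]  at end [-3.5 -3.2 64.2]
slide [[-0.0005, -0.0005, 0.008], [-0.0005, -0.0005, 0.008], [-0.0005, -0.0005, 0.008], [-0.0005, -0.0005, 0.008], [-0.0005, -0.0005, 0.008], [-0.0005, -0.0004, 0.008], [-0.0005, -0.0004, 0.008], [-0.0004, -0.0004, 0.008]]  ang/row [ 0.08 -0.1   0.6 ]
```

Request:
arm_command(slide=[[-0.002,-0.002,0.008],[-0.002,-0.002,0.012],[0,0,0.014],[0,0,0.01],[0,0,0.006],[0,0,0.002],[0,0,0],[0,0,0]], angular=[[0.3,-0.4,2.4],[0.3,-0.4,2.3],[0,0,0],[0,0,0],[0,0,0],[0,0,0],[0,0,0],[0,0,0]], hand=[0.075,0.075,0.075,0.075,0.075,0.075,0.075,0.075])

```text
time: 49.8
tool_pos: [0.5646, -0.3353, 0.0864]
tcp_rot: [3.134, 0.134, 0.009]
wrist_force: [1.1, 0.2, -0.3]
width: 0.877
```

```bash
python3 - <<'E'
from f import *
goto(.5627,-.334,.043,np.radians(5),8)
ims=shots("10")
s=ims["side"][120:200,310:440][:,:,::-1]; cv2.imwrite("pics/v10.png",cv2.resize(s,None,fx=6,fy=6,interpolation=cv2.INTER_CUBIC))
E
```

```text
t 49.8 pos [ 564.6 -335.3   86.4] F [ 1.1  0.2 -0.3] w 74.9 q6 0.91 rotneed deg [ 0.3  -0.31 -0.11]
world d mm [ -1.9   1.3 -43.4]
total tool-frame d (mm) at start [-2.  -1.6 43.3]  at end [-1.8 -1.4 43.4]
slide [[-0.0003, -0.0002, 0.0054], [-0.0002, -0.0002, 0.0054], [-0.0002, -0.0002, 0.0054], [-0.0002, -0.0002, 0.0054], [-0.0002, -0.0002, 0.0054], [-0.0002, -0.0002, 0.0054], [-0.0002, -0.0002, 0.0054], [-0.0002, -0.0002, 0.0054]]  ang/row [ 0.04 -0.04 -0.01]
```

View pics/v10.png

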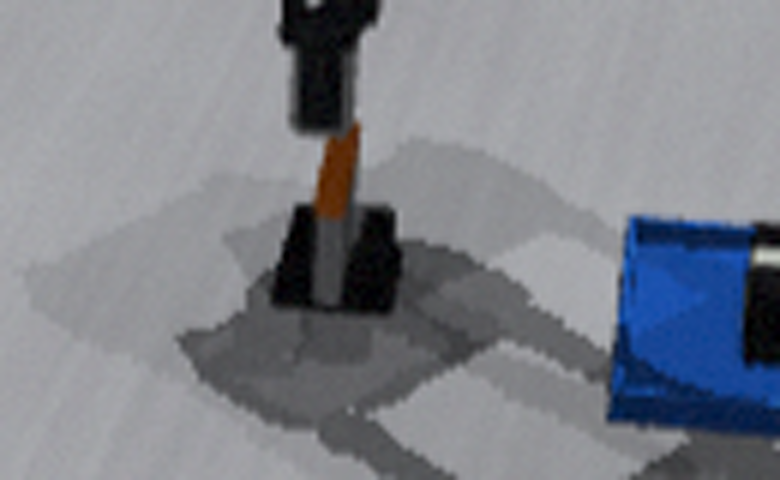

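Request:
arm_command(slide=[[-0.001,-0.001,0.008],[-0.001,-0.001,0.011],[0,0,0.011],[0,0,0.008],[0,0,0.004],[0,0,0.001],[0,0,0],[0,0,0]], angular=[[0,0,0],[0,0,0],[0,0,0],[0,0,0],[0,0,0],[0,0,0],[0,0,0],[0,0,0]], hand=[0.075,0.075,0.075,0.075,0.075,0.075,0.075,0.075])

```text
time: 50.7
tool_pos: [0.5623, -0.3334, 0.0391]
tcp_rot: [3.134, 0.134, 0.008]
wrist_force: [-0.0, -0.4, 0.4]
width: 0.878
```

```bash
python3 - <<'E'
from f import *
goto(.5627,-.334,.043,np.radians(5),8)
E
```

```text
t 50.7 pos [ 562.3 -333.4   39.1] F [-0.  -0.4  0.4] w 75.0 q6 0.91 rotneed deg [ 0.28 -0.28 -0.1 ]
world d mm [ 0.4 -0.6  3.9]
total tool-frame d (mm) at start [ 0.4  0.7 -3.9]  at end [ 0.3  0.7 -3.9]
slide [[0.0, 0.0001, -0.0005], [0.0, 0.0001, -0.0005], [0.0, 0.0001, -0.0005], [0.0, 0.0001, -0.0005], [0.0, 0.0001, -0.0005], [0.0, 0.0001, -0.0005], [0.0, 0.0001, -0.0005], [0.0, 0.0001, -0.0005]]  ang/row [ 0.04 -0.04 -0.01]
```

Correct tilt slightly, raise 3 mm, and close.

Request:
arm_command(slide=[[0,0.0005,-0.002],[0,0,-0.0015],[0,0,0],[0,0,0],[0,0,0],[0,0,0],[0,0,0],[0,0,0]], angular=[[0.3,-0.3,0],[0,0,0],[0,0,0],[0,0,0],[0,0,0],[0,0,0],[0,0,0],[0,0,0]], hand=[0.075,0.07,0.06,0.055,0.045,0.045,0.045,0.045])

```text
time: 51.5
tool_pos: [0.5638, -0.3349, 0.0453]
tcp_rot: [3.137, 0.134, 0.004]
wrist_force: [-0.3, -0.2, 0.5]
width: 0.57
```

Request:
arm_command(slide=[[0,0,0],[0,0,0],[0,0,0],[0,0,0],[0,0,0],[0,0,0],[0,0,0],[0,0,0]], angular=[[0,0,0],[0,0,0],[0,0,0],[0,0,0],[0,0,0],[0,0,0],[0,0,0],[0,0,0]], hand=[0.045,0.045,0.045,0.045,0.045,0.045,0.045,0.045])

```text
time: 52.3
tool_pos: [0.5639, -0.3349, 0.0453]
tcp_rot: [3.137, 0.134, 0.004]
wrist_force: [0.1, 1.0, 0.7]
width: 0.573
```

```bash
python3 - <<'E'
from f import *
goto(.5627,-.334,.043,np.radians(5),8)
s,R=st(); e=np.array([np.cos(np.radians(5.05)),np.sin(np.radians(5.05))]); print("TCP-key along x", s["tool_pos"][:2]*1000@e-np.array([562.7,-334.7])@e)
E
```

```text
t 52.3 pos [ 563.9 -334.9   45.3] F [0.1 1.  0.7] w 48.9 q6 0.91 rotneed deg [ 0.1  -0.15 -0.1 ]
world d mm [-1.2  0.9 -2.3]
total tool-frame d (mm) at start [-1.1 -1.   2.3]  at end [-1.1 -1.   2.3]
slide [[-0.0001, -0.0001, 0.0003], [-0.0001, -0.0001, 0.0003], [-0.0001, -0.0001, 0.0003], [-0.0001, -0.0001, 0.0003], [-0.0001, -0.0001, 0.0003], [-0.0001, -0.0001, 0.0003], [-0.0001, -0.0001, 0.0003], [-0.0001, -0.0001, 0.0003]]  ang/row [ 0.01 -0.02 -0.01]
TCP-key along x 1.1556593528495114
```

Request:
arm_command(slide=[[0,0,-0.02],[0,0,-0.03],[0,0,-0.02],[0,0,0],[0,0,0],[0,0,0],[0,0,0],[0,0,0]], angular=[[0,0,0],[0,0,0],[0,0,0],[0,0,0],[0,0,0],[0,0,0],[0,0,0],[0,0,0]], hand=[0.045,0.045,0.045,0.045,0.045,0.045,0.045,0.045])

```text
time: 53.1
tool_pos: [0.5589, -0.3317, 0.1088]
tcp_rot: [-3.132, -0.134, 0.014]
wrist_force: [-0.1, 0.1, -1.5]
width: 0.577
```

```bash
python3 - <<'E'
from f import *
goto(.445,-.0138,.12,np.radians(1.9),8)
E
```

```text
t 53.1 pos [ 558.9 -331.7  108.8] F [-0.1  0.1 -1.5] w 49.2 q6 0.91 rotneed deg [-0.37  0.49  3.  ]
world d mm [-113.9  317.9   11.2]
total tool-frame d (mm) at start [ -86.4 -326.6   -8.3]  at end [-103.3 -321.5  -11.2]
slide [[-0.0108, -0.0408, -0.001], [-0.0111, -0.0407, -0.0011], [-0.0113, -0.0407, -0.0011], [-0.0116, -0.0406, -0.0012], [-0.0119, -0.0405, -0.0012], [-0.0121, -0.0404, -0.0013], [-0.0124, -0.0404, -0.0013], [-0.0126, -0.0403, -0.0014]]  ang/row [-0.05  0.06  0.37]
```

Request:
arm_command(slide=[[-0.005,-0.02,-0.005],[-0.009,-0.03,-0.005],[-0.011,-0.04,0],[-0.012,-0.042,0],[-0.012,-0.042,0],[-0.012,-0.04,0],[-0.01,-0.03,0],[-0.006,-0.02,0]], angular=[[0,0,0],[0,0,0.5],[0,0,0.5],[0,0,0.5],[0,0,0.5],[0,0,0.5],[0,0,0.5],[0,0,0]], hand=[0.045,0.045,0.045,0.045,0.045,0.045,0.045,0.045])

```text
time: 53.9
tool_pos: [0.4598, -0.0665, 0.1149]
tcp_rot: [-3.132, -0.038, 0.026]
wrist_force: [0.2, -0.1, -1.8]
width: 0.571
```

```bash
python3 - <<'E'
from f import *
goto(.445,-.0138,.12,np.radians(1.9),8)
E
```

```text
t 53.9 pos [459.8 -66.5 114.9] F [ 0.2 -0.1 -1.8] w 48.8 q6 1.34 rotneed deg [-0.54  0.93 -0.51]
world d mm [-14.8  52.7   5.1]
total tool-frame d (mm) at start [-13.6 -53.1  -4.4]  at end [-13.  -53.2  -5.1]
slide [[-0.0017, -0.0066, -0.0006], [-0.0017, -0.0066, -0.0006], [-0.0017, -0.0066, -0.0006], [-0.0017, -0.0066, -0.0006], [-0.0017, -0.0066, -0.0006], [-0.0017, -0.0066, -0.0006], [-0.0016, -0.0066, -0.0006], [-0.0016, -0.0066, -0.0006]]  ang/row [-0.07  0.12 -0.06]
```

Request:
arm_command(slide=[[-0.004,-0.015,0],[-0.004,-0.015,0],[-0.003,-0.012,0],[-0.001,-0.006,0],[0,-0.002,0],[0,0,0],[0,0,0],[0,0,0]], angular=[[-0.2,0.4,-0.2],[-0.2,0.3,-0.2],[0,0.2,0],[0,0,0],[0,0,0],[0,0,0],[0,0,0],[0,0,0]], hand=[0.045,0.045,0.045,0.045,0.045,0.045,0.045,0.045])

```text
time: 54.7
tool_pos: [0.4428, -0.0127, 0.1127]
tcp_rot: [-3.138, -0.055, 0.007]
wrist_force: [-0.4, -0.3, -1.1]
width: 0.57
```

```bash
python3 - <<'E'
from f import *
goto(.445,-.0138,.1,np.radians(1.9),8)
E
```

```text
t 54.7 pos [442.8 -12.7 112.7] F [-0.4 -0.3 -1.1] w 48.7 q6 1.45 rotneed deg [-0.15  0.26  0.1 ]
world d mm [  2.2  -1.1 -12.7]
total tool-frame d (mm) at start [ 2.2  1.2 12.7]  at end [ 2.1  1.1 12.7]
slide [[0.0003, 0.0001, 0.0016], [0.0003, 0.0001, 0.0016], [0.0003, 0.0001, 0.0016], [0.0003, 0.0001, 0.0016], [0.0003, 0.0001, 0.0016], [0.0003, 0.0001, 0.0016], [0.0003, 0.0001, 0.0016], [0.0003, 0.0001, 0.0016]]  ang/row [-0.02  0.03  0.01]
```

Request:
arm_command(slide=[[0.001,0.0005,0.003],[0.0005,0.0005,0.006],[0,0,0.008],[0,0,0.006],[0,0,0.003],[0,0,0.001],[0,0,0],[0,0,0]], angular=[[0,0.2,0],[0,0,0],[0,0,0],[0,0,0],[0,0,0],[0,0,0],[0,0,0],[0,0,0]], hand=[0.045,0.045,0.045,0.045,0.045,0.045,0.045,0.045])

```text
time: 55.5
tool_pos: [0.4446, -0.0148, 0.0826]
tcp_rot: [-3.139, -0.052, 0.003]
wrist_force: [-1.0, 0.5, -2.0]
width: 0.574
```

```bash
python3 - <<'E'
from f import *
goto(.445,-.0138,.08,np.radians(1.9),8)
ims=shots("11")
s=ims["side"][200:290,305:425][:,:,::-1]; cv2.imwrite("pics/v11.png",cv2.resize(s,None,fx=6,fy=6,interpolation=cv2.INTER_CUBIC))
E
```

```text
t 55.5 pos [444.6 -14.8  82.6] F [-1.   0.5 -2. ] w 49.1 q6 1.44 rotneed deg [-0.15  0.1  -0.02]
world d mm [ 0.4  1.  -2.6]
total tool-frame d (mm) at start [ 0.4 -1.   2.6]  at end [ 0.4 -1.   2.6]
slide [[0.0, -0.0001, 0.0003], [0.0, -0.0001, 0.0003], [0.0, -0.0001, 0.0003], [0.0, -0.0001, 0.0003], [0.0, -0.0001, 0.0003], [0.0, -0.0001, 0.0003], [0.0, -0.0001, 0.0003], [0.0, -0.0001, 0.0003]]  ang/row [-0.02  0.01 -0.  ]
```

View pics/v11.png

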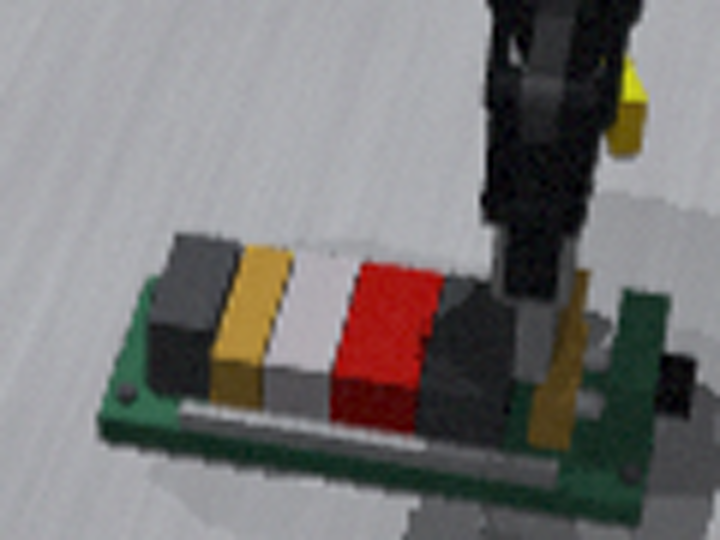

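Request:
arm_command(slide=[[-0.0005,-0.001,0.001],[0,0,0.002],[0,0,0.002],[0,0,0.002],[0,0,0.001],[0,0,0],[0,0,0],[0,0,0]], angular=[[0,0,0],[0,0,0],[0,0,0],[0,0,0],[0,0,0],[0,0,0],[0,0,0],[0,0,0]], hand=[0.045,0.045,0.045,0.045,0.045,0.045,0.045,0.045])

```text
time: 56.4
tool_pos: [0.4463, -0.0138, 0.0757]
tcp_rot: [-3.139, -0.052, -0.005]
wrist_force: [1.4, -0.3, -0.4]
width: 0.572
```

```bash
python3 - <<'E'
from f import *
goto(.4442,-.0138,.07,np.radians(1.9),8)
E
```

```text
t 56.4 pos [446.3 -13.8  75.7] F [ 1.4 -0.3 -0.4] w 48.8 q6 1.45 rotneed deg [-0.12 -0.19 -0.02]
world d mm [-2.1  0.  -5.7]
total tool-frame d (mm) at start [-2.2 -0.1  5.7]  at end [-2.1 -0.1  5.7]
slide [[-0.0003, -0.0, 0.0007], [-0.0003, -0.0, 0.0007], [-0.0003, -0.0, 0.0007], [-0.0003, -0.0, 0.0007], [-0.0003, -0.0, 0.0007], [-0.0003, -0.0, 0.0007], [-0.0003, -0.0, 0.0007], [-0.0003, -0.0, 0.0007]]  ang/row [-0.02 -0.02 -0.  ]
```

Request:
arm_command(slide=[[-0.001,0,-0.001],[-0.001,0,0],[-0.0008,0,0],[-0.0005,0,0],[-0.0003,0,0],[-0.0003,0,0],[-0.0003,0,0],[-0.0003,0,0]], angular=[[0,0,0],[0,0,0],[0,0,0],[0,0,0],[0,0,0],[0,0,0],[0,0,0],[0,0,0]], hand=[0.045,0.045,0.045,0.045,0.045,0.045,0.045,0.045])

```text
time: 57.2
tool_pos: [0.4429, -0.014, 0.0771]
tcp_rot: [-3.139, -0.051, -0.011]
wrist_force: [2.3, -0.2, -1.7]
width: 0.573
```

```bash
python3 - <<'E'
from f import *
goto(.4442,-.0138,.07,np.radians(1.9),8)
E
```

```text
t 57.2 pos [442.9 -14.   77.1] F [ 2.3 -0.2 -1.7] w 48.9 q6 1.45 rotneed deg [-0.12 -0.39 -0.03]
world d mm [ 1.3  0.2 -7.1]
total tool-frame d (mm) at start [ 1.3 -0.1  7.1]  at end [ 1.3 -0.1  7.1]
slide [[0.0002, -0.0, 0.0009], [0.0002, -0.0, 0.0009], [0.0002, -0.0, 0.0009], [0.0002, -0.0, 0.0009], [0.0002, -0.0, 0.0009], [0.0002, -0.0, 0.0009], [0.0002, -0.0, 0.0009], [0.0002, -0.0, 0.0009]]  ang/row [-0.01 -0.05 -0.  ]
```

Request:
arm_command(slide=[[0.0005,0,0.001],[0.0002,0,0.0015],[0,0,0.0015],[-0.0002,0,0.0015],[-0.0002,0,0.0015],[-0.0002,0,0.001],[-0.0002,0,0],[-0.0002,0,0]], angular=[[0,0,0],[0,0,0],[0,0,0],[0,0,0],[0,0,0],[0,0,0],[0,0,0],[0,0,0]], hand=[0.045,0.045,0.045,0.045,0.045,0.045,0.045,0.045])

```text
time: 58.0
tool_pos: [0.4443, -0.0142, 0.0698]
tcp_rot: [-3.139, -0.051, -0.015]
wrist_force: [2.2, -0.4, -0.9]
width: 0.575
```

```bash
python3 - <<'E'
from f import *
goto(.4442,-.0138,.06,np.radians(1.9),8)
ims=shots("12")
s=ims["side"][200:290,305:425][:,:,::-1]; cv2.imwrite("pics/v12.png",cv2.resize(s,None,fx=6,fy=6,interpolation=cv2.INTER_CUBIC))
E
```

```text
t 58.0 pos [444.3 -14.2  69.8] F [ 2.2 -0.4 -0.9] w 49.1 q6 1.45 rotneed deg [-0.09 -0.57 -0.04]
world d mm [-0.1  0.4 -9.8]
total tool-frame d (mm) at start [-0.2 -0.4  9.8]  at end [-0.1 -0.4  9.8]
slide [[-0.0, -0.0, 0.0012], [-0.0, -0.0, 0.0012], [-0.0, -0.0, 0.0012], [-0.0, -0.0, 0.0012], [-0.0, -0.0, 0.0012], [-0.0, -0.0, 0.0012], [-0.0, -0.0, 0.0012], [-0.0, -0.0, 0.0012]]  ang/row [-0.01 -0.07 -0.  ]
```

View pics/v12.png

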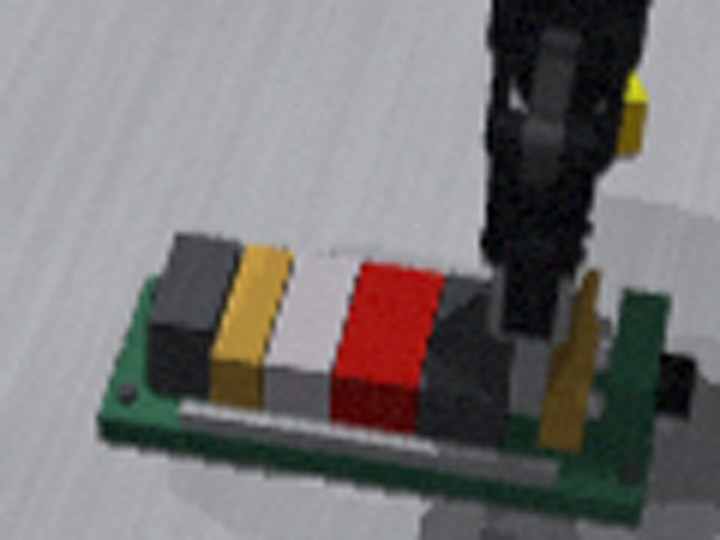

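Request:
arm_command(slide=[[-0.0002,0,0.0015],[-0.0002,0,0.002],[-0.0002,0,0.002],[-0.0002,0,0.002],[-0.0002,0,0.0015],[-0.0002,0,0.0005],[-0.0002,0,0],[-0.0002,0,0]], angular=[[0,-0.1,0],[0,-0.1,0],[0,-0.1,0],[0,-0.1,0],[0,-0.1,0],[0,-0.1,0],[0,0,0],[0,0,0]], hand=[0.045,0.045,0.045,0.045,0.045,0.045,0.045,0.045])

```text
time: 58.9
tool_pos: [0.4436, -0.0143, 0.0597]
tcp_rot: [-3.14, -0.051, -0.0]
wrist_force: [3.0, -0.5, 0.7]
width: 0.573
```

```bash
python3 - <<'E'
from f import *
goto(.4446,-.0138,.0513,np.radians(1.9),8)
E
```

```text
t 58.9 pos [443.6 -14.3  59.7] F [ 3.  -0.5  0.7] w 48.9 q6 1.45 rotneed deg [-0.08 -0.01 -0.05]
world d mm [ 1.   0.5 -8.4]
total tool-frame d (mm) at start [ 1.  -0.4  8.4]  at end [ 1.  -0.5  8.4]
slide [[0.0001, -0.0001, 0.0011], [0.0001, -0.0001, 0.0011], [0.0001, -0.0001, 0.0011], [0.0001, -0.0001, 0.0011], [0.0001, -0.0001, 0.0011], [0.0001, -0.0001, 0.0011], [0.0001, -0.0001, 0.0011], [0.0001, -0.0001, 0.0011]]  ang/row [-0.01 -0.   -0.01]
```

Request:
arm_command(slide=[[0,0,0.0015],[0,0,0.002],[-0.0001,0,0.0015],[-0.0001,0,0.001],[-0.0001,0,0.0008],[-0.0001,0,0.0005],[-0.0001,0,0.0005],[-0.0001,0,0]], angular=[[0,0,0],[0,0,0],[0,0,0],[0,0,0],[0,0,0],[0,0,0],[0,0,0],[0,0,0]], hand=[0.045,0.045,0.045,0.045,0.045,0.045,0.045,0.045])

```text
time: 59.7
tool_pos: [0.4433, -0.0143, 0.0516]
tcp_rot: [-3.14, -0.051, -0.002]
wrist_force: [3.1, -0.4, 0.2]
width: 0.565
```

```bash
python3 - <<'E'
from f import *
goto(.4448,-.0138,.0513,np.radians(1.9),8)
E
```

```text
t 59.7 pos [443.3 -14.3  51.6] F [ 3.1 -0.4  0.2] w 48.2 q6 1.45 rotneed deg [-0.08 -0.07 -0.05]
world d mm [ 1.5  0.5 -0.3]
total tool-frame d (mm) at start [ 1.5 -0.5  0.3]  at end [ 1.5 -0.5  0.3]
slide [[0.0002, -0.0001, 0.0], [0.0002, -0.0001, 0.0], [0.0002, -0.0001, 0.0], [0.0002, -0.0001, 0.0], [0.0002, -0.0001, 0.0], [0.0002, -0.0001, 0.0], [0.0002, -0.0001, 0.0], [0.0002, -0.0001, 0.0]]  ang/row [-0.01 -0.01 -0.01]
```

Request:
arm_command(slide=[[0.0003,0,0.0003],[0.0003,0,0.0003],[0.0002,0,0.0003],[0.0002,0,0.0003],[0.0002,0,0.0003],[0.0002,0,0.0002],[0.0002,0,0],[0.0002,0,0]], angular=[[0,0,0],[0,0,0],[0,0,0],[0,0,0],[0,0,0],[0,0,0],[0,0,0],[0,0,0]], hand=[0.045,0.045,0.045,0.045,0.045,0.045,0.045,0.045])

```text
time: 60.5
tool_pos: [0.4441, -0.0143, 0.0513]
tcp_rot: [-3.14, -0.051, 0.004]
wrist_force: [0.9, 0.7, 3.9]
width: 0.57
```

```bash
python3 - <<'E'
from f import *
goto(.4448,-.0138,.0513,np.radians(1.9),8)
E
```

```text
t 60.5 pos [444.1 -14.3  51.3] F [0.9 0.7 3.9] w 48.7 q6 1.45 rotneed deg [-0.08  0.13 -0.05]
world d mm [0.7 0.5 0. ]
total tool-frame d (mm) at start [ 0.8 -0.5 -0. ]  at end [ 0.8 -0.5 -0. ]
slide [[0.0001, -0.0001, -0.0], [0.0001, -0.0001, -0.0], [0.0001, -0.0001, -0.0], [0.0001, -0.0001, -0.0], [0.0001, -0.0001, -0.0], [0.0001, -0.0001, -0.0], [0.0001, -0.0001, -0.0], [0.0001, -0.0001, -0.0]]  ang/row [-0.01  0.02 -0.01]
```

Request:
arm_command(slide=[[0,0,0],[0,0,0],[0,0,0],[0,0,0],[0,0,0],[0,0,-0.01],[0,0,-0.03],[0,0,-0.04]], angular=[[0,0,0],[0,0,0],[0,0,0],[0,0,0],[0,0,0],[0,0,0],[0,0,0],[0,0,0]], hand=[0.055,0.06,0.065,0.07,0.07,0.07,0.07,0.07])

```text
time: 61.3
tool_pos: [0.4344, -0.0136, 0.1251]
tcp_rot: [-3.137, -0.052, 0.041]
wrist_force: [0.7, -0.0, 0.1]
width: 0.818
```

Request:
arm_command(slide=[[0,0,-0.02],[0,0,-0.01],[0,0,0],[0,0,0],[0,0,0],[0,0,0],[0,0,0],[0,0,0]], angular=[[0,0,0],[0,0,0],[0,0,0],[0,0,0],[0,0,0],[0,0,0],[0,0,0],[0,0,0]], hand=[0.05,0.03,0,0,0,0,0,0])

```text
time: 62.1
tool_pos: [0.4364, -0.0138, 0.1595]
tcp_rot: [-3.138, -0.052, 0.034]
wrist_force: [0.3, -0.6, -0.4]
width: 0.004
```

```bash
python3 - <<'E'
from f import *
goto(.6655,-.1015,.15,np.radians(1.9),8)
ims=shots("13")
s=ims["side"][200:290,305:425][:,:,::-1]; cv2.imwrite("pics/v13.png",cv2.resize(s,None,fx=6,fy=6,interpolation=cv2.INTER_CUBIC))
E
```

```text
t 62.1 pos [436.4 -13.8 159.5] F [ 0.3 -0.6 -0.4] w 0.3 q6 1.45 rotneed deg [-0.2   1.24 -0.01]
world d mm [229.1 -87.7  -9.5]
total tool-frame d (mm) at start [226.3  95.2   4.2]  at end [226.1  95.2   9.5]
slide [[0.0283, 0.0119, 0.0005], [0.0283, 0.0119, 0.0006], [0.0283, 0.0119, 0.0007], [0.0283, 0.0119, 0.0008], [0.0283, 0.0119, 0.0009], [0.0283, 0.0119, 0.0009], [0.0283, 0.0119, 0.001], [0.0283, 0.0119, 0.0011]]  ang/row [-0.02  0.16 -0.  ]
```

View pics/v13.png

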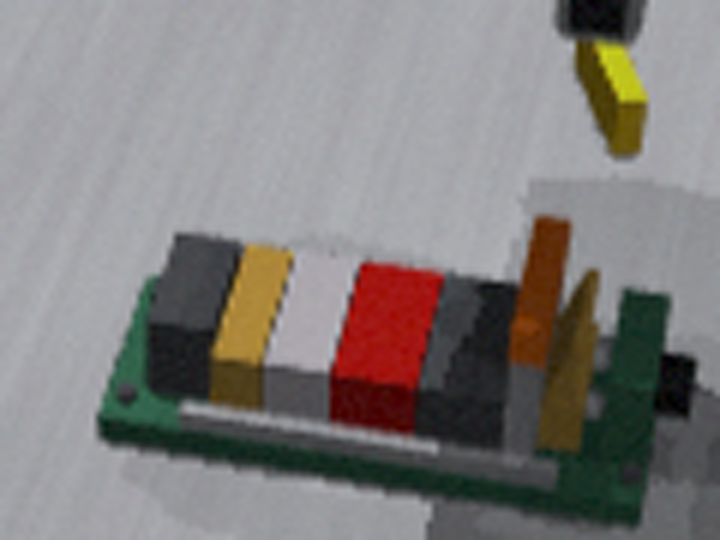

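```bash
python3 - <<'E'
from f import *
print("oil",back("side",219,262,0),back("top",295,165,.06),"vial",back("side",292,182,0))
ims=load("13")
s=ims["side"][195:235,265:315][:,:,::-1]; cv2.imwrite("pics/v14.png",cv2.resize(s,None,fx=12,fy=12,interpolation=cv2.INTER_CUBIC))
for z in(.012,.016,.02,.024,.028): print(z,back("side",290.3,210.5,z).round(4),proj("side",[.666,-.1015,z]).round(1))
E
```

```text
oil [0.75430151 0.04220946 0.        ] [0.75167944 0.03929078 0.06      ] vial [ 0.70611842 -0.23482566  0.        ]
0.012 [ 0.6708 -0.1217  0.012 ] [[289.3 216.9]]
0.016 [ 0.6689 -0.1169  0.016 ] [[289.2 215.4]]
0.02 [ 0.667  -0.1121  0.02  ] [[289.1 213.8]]
0.024 [ 0.6651 -0.1073  0.024 ] [[288.9 212.2]]
0.028 [ 0.6632 -0.1025  0.028 ] [[288.8 210.6]]
```

View pics/v14.png

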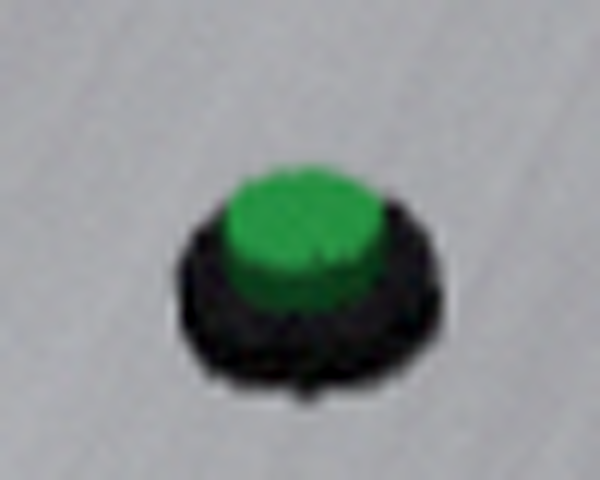

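Request:
arm_command(slide=[[0.015,0.006,0],[0.03,0.012,0],[0.04,0.016,0],[0.04,0.016,0],[0.04,0.016,0],[0.03,0.014,0],[0.018,0.009,0],[0.006,0.004,0]], angular=[[0,0.3,0],[0,0.3,0],[0,0.3,0],[0,0.3,0],[0,0,0],[0,0,0],[0,0,0],[0,0,0]], hand=[0,0,0,0,0,0,0,0])

```text
time: 63.0
tool_pos: [0.6733, -0.1058, 0.155]
tcp_rot: [-3.139, -0.054, -0.01]
wrist_force: [-0.2, 0.3, -0.0]
width: 0.0
```

Request:
arm_command(slide=[[-0.002,0,0.01],[-0.002,0,0.02],[-0.001,0,0.022],[0,0,0.02],[0,0,0.014],[0,0,0.008],[0,0,0.003],[0,0,0]], angular=[[0,-0.3,0],[0,0,0],[0,0,0],[0,0,0],[0,0,0],[0,0,0],[0,0,0],[0,0,0]], hand=[0,0,0,0,0,0,0,0])

```text
time: 63.8
tool_pos: [0.6637, -0.1048, 0.0505]
tcp_rot: [-3.138, -0.054, 0.008]
wrist_force: [0.6, 0.7, -0.1]
width: -0.001
```

```bash
python3 - <<'E'
from f import *
goto(.6655,-.1015,.032,np.radians(1.9),8)
E
```

```text
t 63.8 pos [ 663.7 -104.8   50.5] F [ 0.6  0.7 -0.1] w -0.0 q6 1.34 rotneed deg [-0.18  0.28  0.08]
world d mm [  1.8   3.3 -18.5]
total tool-frame d (mm) at start [ 2.  -3.1 18.5]  at end [ 1.9 -3.2 18.5]
slide [[0.0003, -0.0004, 0.0023], [0.0002, -0.0004, 0.0023], [0.0002, -0.0004, 0.0023], [0.0002, -0.0004, 0.0023], [0.0002, -0.0004, 0.0023], [0.0002, -0.0004, 0.0023], [0.0002, -0.0004, 0.0023], [0.0002, -0.0004, 0.0023]]  ang/row [-0.02  0.03  0.01]
```

Request:
arm_command(slide=[[0.001,-0.0015,0.002],[0.001,-0.0015,0.003],[0,0,0.004],[0,0,0.003],[0,0,0.002],[0,0,0.002],[0,0,0.001],[0,0,0]], angular=[[0,0,0],[0,0,0],[0,0,0],[0,0,0],[0,0,0],[0,0,0],[0,0,0],[0,0,0]], hand=[0,0,0,0,0,0,0,0])

```text
time: 64.6
tool_pos: [0.6687, -0.1018, 0.036]
tcp_rot: [-3.139, -0.055, -0.003]
wrist_force: [-0.9, -0.6, 0.7]
width: -0.001
```

Request:
arm_command(slide=[[-0.001,0,0.002],[-0.001,0,0.002],[0,0,0.002],[0,0,0.0015],[0,0,0.0015],[0,0,0.001],[0,0,0.001],[0,0,0.001]], angular=[[0,0,0],[0,0,0],[0,0,0],[0,0,0],[0,0,0],[0,0,0],[0,0,0],[0,0,0]], hand=[0,0,0,0,0,0,0,0])

```text
time: 65.4
tool_pos: [0.6669, -0.102, 0.025]
tcp_rot: [-3.14, -0.054, -0.003]
wrist_force: [-2.0, -0.5, 3.7]
width: -0.0
```

Request:
arm_command(slide=[[0,0,0.001],[0,0,0.001],[0,0,0.001],[0,0,0.001],[0,0,0.001],[0,0,0.001],[0,0,0.001],[0,0,0.001]], angular=[[0,0,0],[0,0,0],[0,0,0],[0,0,0],[0,0,0],[0,0,0],[0,0,0],[0,0,0]], hand=[0,0,0,0,0,0,0,0])

```text
time: 66.2
tool_pos: [0.6669, -0.102, 0.024]
tcp_rot: [-3.139, -0.055, -0.002]
wrist_force: [-3.6, 1.4, 8.7]
width: -0.001
```

Request:
arm_command(slide=[[0,0,0.002],[0,0,0.002],[0,0,0.002],[0,0,0.002],[0,0,0],[0,0,-0.01],[0,0,-0.03],[0,0,-0.04]], angular=[[0,0,0],[0,0,0],[0,0,0],[0,0,0],[0,0,0],[0,0,0],[0,0,0],[0,0,0]], hand=[0,0,0,0,0,0,0,0])

```text
time: 67.0
tool_pos: [0.6623, -0.1013, 0.0993]
tcp_rot: [-3.137, -0.055, 0.019]
wrist_force: [-0.1, 0.3, 0.2]
width: -0.001
```

```bash
python3 - <<'E'
from f import *
s,R=st(); print(s["tool_pos"],s["wrist_force"],s["time"])
ims=shots("14")
for n in("side",):
  cv2.imwrite("pics/v15.png",cv2.resize(ims[n][130:470,150:480][:,:,::-1],None,fx=1.7,fy=1.7))
E
```

```text
[ 0.66231802 -0.101293    0.0993301 ] [-0.06715241  0.31016671  0.22560236] 67.0
```

View pics/v15.png

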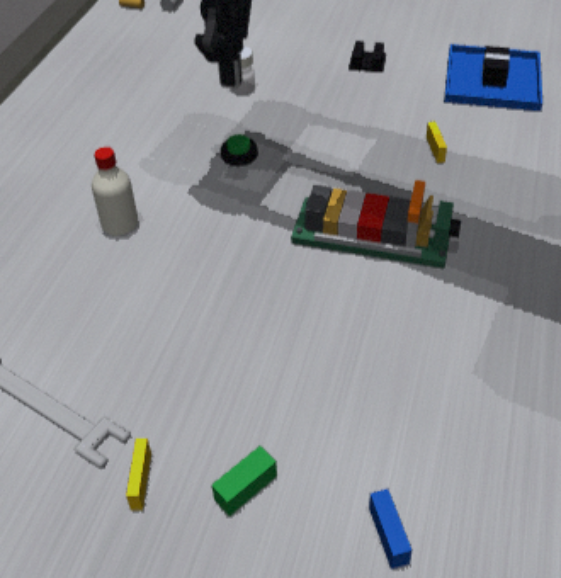

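Request:
arm_command(slide=[[0,0,-0.02],[0,0,-0.02],[0,0,0],[0,0,0],[0,0,0],[0,0,0],[0,0,0],[0,0,0]], angular=[[0,0,0],[0,0,0],[0,0,0],[0,0,0],[0,0,0],[0,0,0],[0,0,0],[0,0,0]], hand=[0,0,0,0,0,0,0,0])

```text
time: 67.9
tool_pos: [0.6665, -0.1021, 0.1433]
tcp_rot: [-3.139, -0.055, 0.002]
wrist_force: [-0.2, 0.4, 0.4]
width: -0.002
```

```bash
python3 - <<'E'
from f import *
ims=shots("15")
a=cv2.resize(ims["side"][200:290,305:425][:,:,::-1],None,fx=6,fy=6,interpolation=cv2.INTER_CUBIC); cv2.imwrite("pics/v16.png",a)
E
```

```text
(no output)
```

View pics/v16.png

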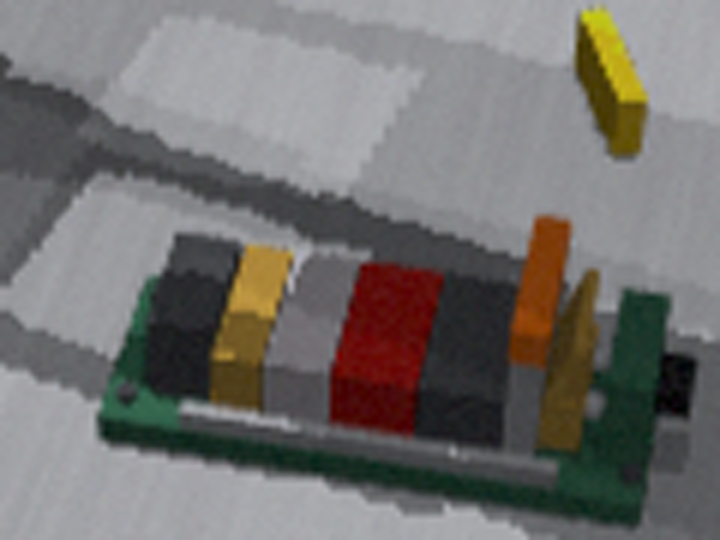

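The nest crop shows jaw, brass, aluminium, red and steel parts and the key (crop about 540,290) standing close together against the pushed-back brass pad (crop about 570,370). Handing in.

```bash
python3 - <<'E'
from workcell import bot
print(bot.finish_job())
E
```

```text
the job is handed in; nothing more can be done
None
```

The job is handed in. As far as I could check, the pack is complete and the button was pressed; I got no verdict. The clock was at about 68 s of the 210 s allowed.

**What I did:** The setting block went into the blue tray. From the fixed jaw I stood the brass plate (15 mm), the aluminium plate (20 mm), the red shim (25 mm), the dark steel plate (25 mm) and the key plate (10 mm), which adds up to 95 mm. Then I pressed the green button once and moved the arm clear.

**Final checks:**
- **Pack:** The last pictures show every part upright, flat, square and tight together. The key is next to the pad, and the pad is visibly pushed back.
- **Insertion forces:** The wrist read at most about 6 N each time I checked while packing.
- **Bystanders:** The oil bottle, jar and wrench look untouched, and the setting block is in the tray.

**Less certain:**
- **Button:** I judged the press from the wrist force, which read 8.7 N with almost no further travel (the spring needs about 5 N). I then pushed slightly further without a reading, and I did not measure the button's travel or its return.
- **Camera agreement:** The two cameras disagreed by about 2 to 3 mm on positions, and by up to about 5 mm on the key. I used contact readings to set the final positions in the nest.

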